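# Hold the gap probe centred in the print-head check station

### The arm

A 6-joint arm with a two-finger parallel gripper is mounted at the origin on the work surface. World frame = base frame: x ahead of the robot, y to its left, z up, the work surface at z = 0. Lengths are in mm, angles in rad, forces in N, time in s.
With the tool pointing down it reaches from about 275 to 975 mm from the base axis. Payload 8.4 kg.
Tool frame: the origin (TCP) lies at the very end of the fingers, on their centre line; the grasp point (between the pads) lies tcp_to_grasp behind it (tcp_to_grasp is the distance from the TCP to the grasp point, in mm); y points along the fingers, z is the direction in which the jaws open and shut, and the axes are right-handed (so a half turn about y gives the same grasp; the last joint's range is limited). The gripper opens to 92 mm and grips with 3 to 60 N. Pads are 20 mm wide; open, the fingers measure 128 mm over their backs; the gripper's body (75 mm by 189 mm) begins 69 mm behind the grasp point.
Start: joints at [1.347, 0.353, 1.633, -0, 1.155, -0.002], TCP at [137.489, 609.692, 183.083] pointing down, gripper open.
Joint ranges: [-2.63, 2.63], [-0.92, 2.1], [0.06, 2.66], [-1.3, 4.44], [0, 2.69], [-3.02, 3.02]. Speed limits (rad/s): [2.22, 2.22, 2.79, 3.14, 3.14, 3.14].

### API

Orientations are given as [roll, pitch, yaw] about the fixed x, y, z axes, in that order (R = Rz(yaw) Ry(pitch) Rx(roll)).
In Python, from plant import * gives the robot as it stands. The module is installed in compiled form; this text tells all that it offers.
- The arm moves only by the tool play_rows, never from a script. Its argument "steps" is one flat list of numbers, 5 for each row, row after row: the closure, from 0 (fully open) to 1 (shut), then the shift along the tool's x, y, z in mm, then the turn about the tool's y in degrees. In form: [gripper, dx, dy, dz, yaw, gripper, dx, dy, dz, yaw, ...]. A call has 1 to 10 rows; each row shifts and turns the commanded pose from where the row before left it, along the tool's axes as they then stand; what a row does not reach is not made up. A row lasts 1/10 s, in which the tool goes at most 50 mm and 8.59 degrees, less where a joint would pass 70% of its speed; a pose out of reach is approached as far as the arm can. A call with a gripper value outside its range is refused whole. The fingers move at their own pace and stop on an object; "force" is the grip in N (left out, the last holds). Time passes only in rows, so rows that do not move let the fingers close. It gives the time, the measured TCP pose, the force and the opening at its end, in the units of the state.
- get_state(): the state, without advancing time (a new reading comes with each control period).
- camera(name): name is "side" or "top" or "wrist"; returns a dict with "frame" (400x640x3 uint8, blue, green, red), "fx", "fy", "cx", "cy" (pixels), "R" (3x3) and "t" (3): a world point X has camera coordinates R X + t. Camera axes: x right, y down, z forward; pixel columns grow to the right and rows downward; lengths in mm; the calibration is good to about 2 mm. A picture is of the moment at which its call begins. There is no depth.
- hand_in(): hands the job in, once; it reports no verdict.
Trained networks look in a picture, given as the dict that the camera call returned (one of the last four; its "shot" number tells which), for a name from the list of things; names that differ only in an ending like _2 or _b are one class to them, and where a whole thing is asked for, a point or a joint stands for the part that bears it (a point fixed in the world has none). Each returns a list of dicts, best first, with "confidence" (0 to 1); they miss things now and then, are a little off and sometimes report something else, mostly with a low value. They report only what shows in the picture. A call takes as long as a camera call. They do not tell look-alikes from the thing itself.
- find_in(target, picture): "extent" ([left, top, right, bottom] in pixels, round what is visible of it).
The state is a dict: "time_s": time; "q": joint angles; "joint_vel": joint speeds; "joint_efforts": joint torques, N m; "tool_pos": TCP position; "tool_rot": TCP orientation; "force": force on the tool from outside, world axes, zero at the start; "ft_torque": the same for the moment, N m; "opening": finger opening in mm.
Only numpy, scipy, OpenCV 4.12 (cv2) and the standard library are available. Lean on these libraries where they do the work, as an engineer would, in place of code of your own. Each camera call takes 0.05 s, during which the arm holds its last target.

### The job

Slide the cover plate with the upright tab on the gap-check station fully open. Then take the long probe with the square grip from the rack and lower it upright through the guide hole, without it ever touching the hole's walls or any other part of the station, until the dark ring on its stem is level with the station's top. Finish while still holding it there, motionless, upright and centred in the hole, with the cover open; leave all the other things where they are.

Things in the scene. Friction and masses are not known exactly. Their poses are not given: they have to be found in the camera images.
- station: Gap-check station, fixed to the table: white box 160 mm (its x) by 220 mm (its y) by 90 mm high, with a dark front panel on its -x face. Origin at the centre of its underside, z up. In its top, 45 mm from the centre towards its -y end, is the guide hole in a square steel plate, under the cover. Two track strips, 8 mm high, run along its y at x = -47 and +47 mm. The inside is hollow, 84 mm deep below the top.
- guide_mouth (a point): Centre of the guide hole's mouth, level with the station's top (90 mm above the table). The hole is round, 24 mm across, its bore 24 mm long and vertical, opening into the hollow inside. Axes are those of the station.
- cover (a joint): Position of the sliding cover plate, in m: 0 fully shut over the hole, 0.08 fully open (end stop). It grows as the plate slides along the station's +y. It slides with about 1.5 N of friction and stays where it is left. Plate 84 (x) by 70 (y) by 4 mm, centred on the hole when at 0; its upper face is 95 mm above the table.
- cover_tab (a point): Centre of the top edge of the upright black tab in the middle of the cover plate (moves with it), 129 mm above the table. The tab is 40 mm along the station's x, 12 mm thick along the station's y (the sliding direction) and stands 34 mm above the plate.
- rack: Tool rack, fixed to the table: grey block 70 (its x) by 140 (its y) by 60 mm high on a dark base 90 by 160 by 15 mm; origin at the centre of its underside, z up. Two vertical holes 13 mm across and 45 mm deep, at y = -40 and +40 mm, each hold one standing tool; which tool is in which hole varies.
- probe: The gap probe, loose, standing in one of the rack's holes, about 0.14 kg: a steel stem 10 mm in diameter and 120 mm long, with a square aluminium grip 22 x 22 mm and 50 mm tall on top (170 mm overall). Origin at the centre of the stem's lower tip, z along the stem up to the grip, x and y square to the grip's flat sides. The dark ring on the stem is 50 mm above the tip. In the rack the tip stands 15 mm above the table and the grip spans 135 to 185 mm above the table.
- plug: Plug gauge, loose, standing in the other hole of the rack: 10 mm stem, 80 mm long, with a round knob 28 mm across and 22 mm tall. Origin at the stem's lower tip. Leave it there.
- tape: Roll of tape lying flat, 70 mm across, 24 mm high; origin at the centre of its underside. Bystander.
- ink_a: Ink bottle, 60 mm across, 130 mm tall, at the back of the table; origin at the centre of its underside. Bystander.
- ink_b: Ink jar, 60 mm across, 110 mm tall, at the back of the table; origin at the centre of its underside. Bystander.
- panels: Stack of four sample panels, 90 x 120 mm, 20 mm high; origin at the centre of its underside. Bystander.
- driver: Screwdriver lying on the table, 180 mm long; origin on its underside. Bystander.
Things that resemble listed ones, but are neither listed nor needed, are in the scene too. Leave any blue look-alike of the probe alone.

How it is judged (in metres and radians):
On the way, in this order (a step that is already met when the one before it is completed fails the run):
1. the cover plate is slid fully open (within 8 mm of its stop) (value of joint cover above 0.072 m), for 0.2 s.
2. the probe is lifted out of the rack, held by the fingers, its tip above the rack (contact force between probe and the fingers above 1 N and height (world z) of probe above 0.07 m and contact force between probe and rack below 0.2 N), for 0.2 s.
3. the probe is in the guide hole to its ring, held, with the cover open (z of probe in the frame of guide_mouth between -0.06 and -0.04 m and horizontal distance between probe and guide_mouth below 0.004 m and angle between probe's own z axis and vertical below 0.07 rad and contact force between probe and the fingers above 1 N and contact force between probe and station below 0.2 N and contact force between probe and rack below 0.2 N and value of joint cover above 0.072 m), for 0.2 s.
At the end, for the whole second after the job is handed in: Cover within 8 mm of fully open; probe gripped, at rest, within 4 degrees of upright, its tip 40 to 60 mm below the hole's mouth and within 4 mm of its axis, touching neither station nor rack; the other loose things within 30 mm of where they began (all of step 3 and linear speed of probe below 0.02 m/s and angular speed of probe below 0.2 rad/s and distance of each of plug, tape, ink_a, ink_b, panels, driver from where it was at the start of the episode below 0.03 m); the arm keeps its last pose, push and grip.
It fails at once if the probe touches the station (bore walls, top or cover) (contact force between probe and station above 0.3 N).
It fails at once if another loose thing is moved by more than 30 mm (distance of any of plug, tape, ink_a, ink_b, panels, driver from where it was at the start of the episode above 0.03 m).
It also fails if it takes over 69 s, if anything falls off the work surface, if the arm or the gripper's body presses on something with over 40 N, if the wrist force passes 120 N, or if a joint passes its speed limit or range.

## Working session

There is one attempt and no reset: what is moved stays moved. The work goes in short steps, Python scripts to look and compute and a tool call to move; the robot and the scene stay as the last step left them, time stands still between calls to the robot, and variables do not carry over. Pictures are saved under pics/ and viewed, and the job is handed in when it is done.

Besides the shell and the picture viewer there is one more tool, called after ">>>" as name(argument=value, ...), one argument or row to a line, values as JSON. play_rows: Moves the arm, as the interface text tells. Its arguments: {"type":"object","properties":{"steps":{"type":"array"},"force":{"type":"number"}},"required":["steps"]}

```bash
mkdir -p pics; cat > h.py <<'E'
from plant import *
import numpy as np, cv2
def save(p,n): cv2.imwrite('pics/'+n+'.png',p['frame'])
E
python3 - <<'E'
from h import *
s=get_state();print(s)
import pickle
for n in ['top','side','wrist']:
    p=camera(n);save(p,n+'0');pickle.dump(p,open(n+'0.pkl','wb'))
    print(n,p['fx'],p['fy'],p['cx'],p['cy'],np.round(p['R'],4).tolist(),np.round(p['t'],1))
    for t in ['station','cover','cover_tab','rack','probe','plug']:
        print(t,[(np.round(d['extent']).tolist(),round(d['confidence'],2)) for d in find_in(t,p)[:4]])
E
```

```text
{'time_s': 0.0, 'q': array([ 1.34656804e+00,  3.53643205e-01,  1.63413364e+00, -1.15839126e-05,
        1.15518821e+00, -2.40271280e-03]), 'joint_vel': array([-0.00060403,  0.0006678 , -0.0006124 ,  0.00202077,  0.00107503,
       -0.00182507]), 'joint_efforts': array([-1.47402861e-03, -5.93837607e+01, -3.34214115e+01,  6.95980084e-02,
        2.35292071e-02, -6.82746531e-05]), 'tool_pos': array([137.39290607, 609.16036994, 182.36701976]), 'tool_rot': array([-1.57216875e+00, -7.29383746e-06, -2.21820889e-01]), 'force': array([ 0.39773174, -0.34539653,  0.20743086]), 'ft_torque': array([ 0.00171002,  0.02217742, -0.01976321]), 'opening': 92.01500408417934}
top 370.1488499540369 370.1488499540369 318.24051388154487 198.71553496818353 [[0.0223, -0.9997, 0.0068], [-0.9846, -0.0231, -0.1732], [0.1734, -0.0028, -0.9849]] [ -11.7  571.6 1281.9]
station [([228.0, 165.0, 293.0, 226.0], 0.78), ([350.0, 201.0, 390.0, 229.0], 0.49)]
cover [([254.0, 140.0, 269.0, 162.0], 0.71), ([265.0, 181.0, 285.0, 208.0], 0.56)]
cover_tab [([264.0, 179.0, 284.0, 206.0], 0.95)]
rack [([348.0, 202.0, 390.0, 228.
[... 337 characters left out ...]
541, -0.7561, -0.0204], [-0.4947, -0.4072, -0.7678], [0.5722, 0.5123, -0.6404]] [-370.7  343.5 1321.1]
station [([238.0, 149.0, 320.0, 211.0], 0.75)]
cover [([274.0, 157.0, 303.0, 179.0], 0.77)]
cover_tab [([274.0, 160.0, 300.0, 176.0], 0.84)]
rack [([327.0, 218.0, 385.0, 272.0], 0.79), ([423.0, 282.0, 443.0, 313.0], 0.16)]
probe [([312.0, 213.0, 325.0, 241.0], 0.68), ([318.0, 187.0, 329.0, 230.0], 0.49), ([339.0, 192.0, 354.0, 227.0], 0.47)]
plug []
wrist 333.66442229950945 333.66442229950945 317.60433282154315 200.59678393102504 [[0.2195, 0.9756, -0.0003], [0.9403, -0.2115, 0.2668], [0.2603, -0.0589, -0.9637]] [-625.9  -29.4  391.5]
station []
cover []
cover_tab []
rack []
probe []
plug []
```

```bash
python3 - <<'E'
import cv2
a=cv2.imread('pics/top0.png');cv2.imwrite('pics/top0c.png',cv2.resize(a[120:270,210:410],(800,600),interpolation=cv2.INTER_CUBIC))
a=cv2.imread('pics/side0.png');cv2.imwrite('pics/side0c.png',cv2.resize(a[130:280,230:430],(800,600),interpolation=cv2.INTER_CUBIC))
E
```

```text
(no output)
```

View pics/top0.png

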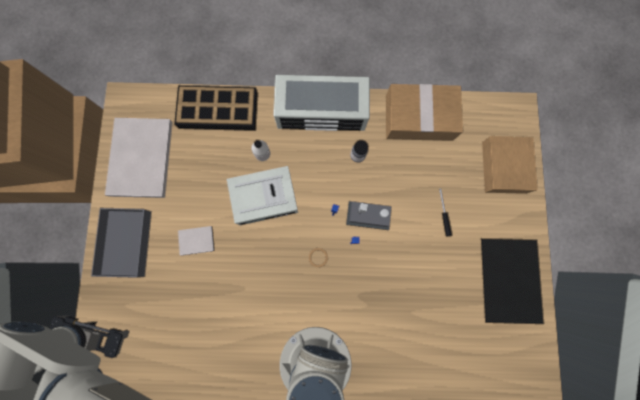

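View pics/side0.png

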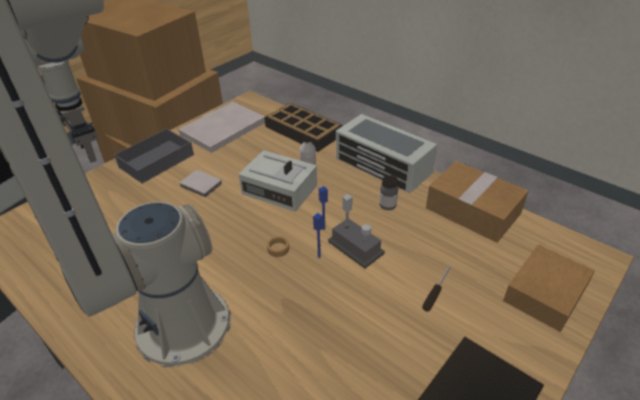

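```bash
ls pics
```

```text
side0.png
side0c.png
top0.png
top0c.png
wrist0.png
```

View pics/top0c.png

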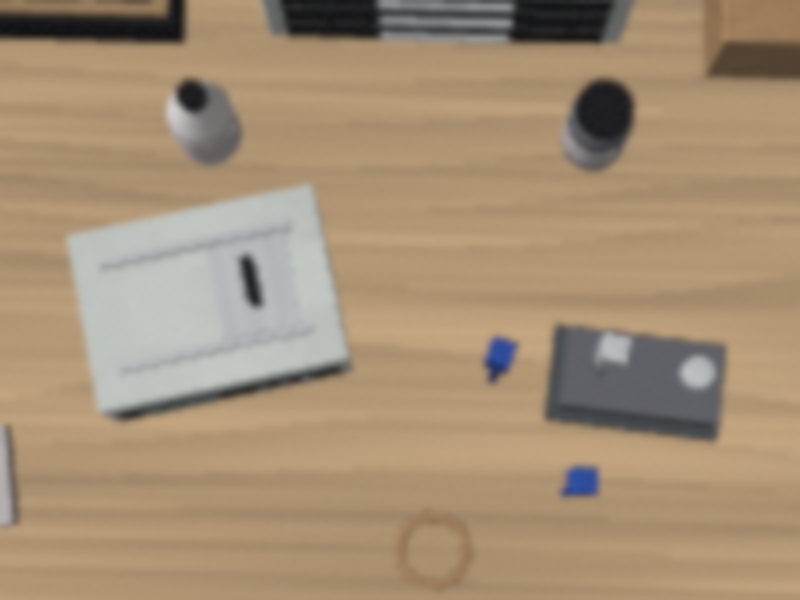

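View pics/side0c.png

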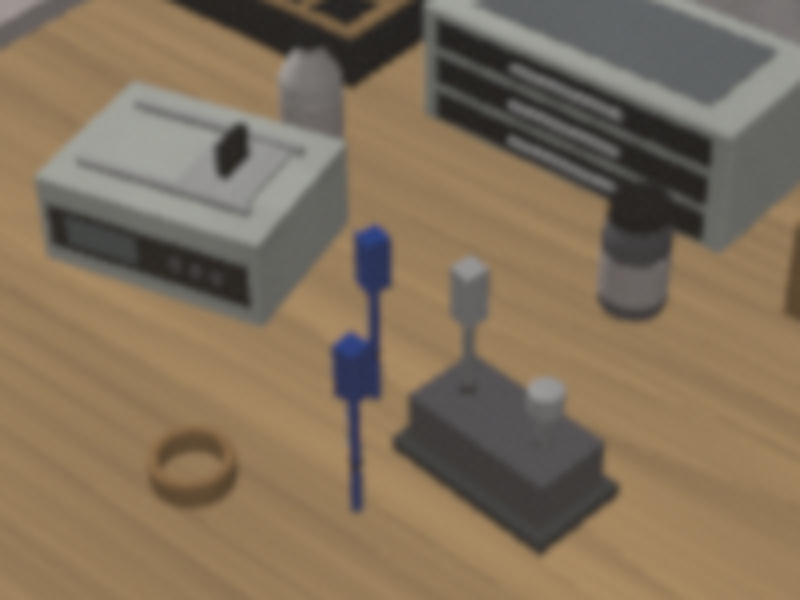

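The metal square-grip tool standing in the rack's left hole (top crop 613,348, side crop 470,290) is the probe. The two blue look-alikes (top crop 500,355 and 582,480) stand outside the rack, and the round knob (697,372) is the plug. Next I fit the poses from corners in both views.

```bash
cat >> h.py <<'E'
import pickle
from scipy.optimize import least_squares
def proj(p,X):
    X=np.atleast_2d(X);c=X@np.array(p['R']).T+np.array(p['t']).ravel()
    return np.c_[p['fx']*c[:,0]/c[:,2]+p['cx'],p['fy']*c[:,1]/c[:,2]+p['cy']]
def back(p,uv,z):
    R=np.array(p['R']);t=np.array(p['t']).ravel();C=-R.T@t
    d=R.T@np.array([(uv[0]-p['cx'])/p['fx'],(uv[1]-p['cy'])/p['fy'],1.]);return C+d*(z-C[2])/d[2]
def place(q,P):
    c,s=np.cos(q[2]),np.sin(q[2]);P=np.atleast_2d(P).astype(float);return np.c_[q[0]+c*P[:,0]-s*P[:,1],q[1]+s*P[:,0]+c*P[:,1],P[:,2]]
def fit(obs,q0):
    f=lambda q:np.concatenate([(proj(p,place(q,P))-uv).ravel() for p,P,uv in obs])
    r=least_squares(f,q0,x_scale=[100,100,1],loss='soft_l1');return r.x,r.fun.reshape(-1,2)
E
python3 - <<'E'
from h import *
T=pickle.load(open('top0.pkl','rb'));S=pickle.load(open('side0.pkl','rb'))
tc=lambda a:np.array(a)/4+[210,120]-.375
sc=lambda a:np.array(a)/4+[230,130]-.375
P=np.array([[80,110,90],[80,-110,90],[-80,-110,90],[-80,110,90]])
q,r=fit([(T,P,tc([(68,237),(310,185),(350,363),(100,412)])),(S,P,sc([(135,82),(345,147),(262,240),(38,178)]))],[570,130,.2])
print('station',q.round(3),r.round(1).tolist());np.save('st.npy',q)
print('hole',place(q,[0,-45,90]),'tab',place(q,[0,-45,129]))
P=np.array([[35,70,60],[35,-70,60],[-35,-70,60],[-35,70,60]])
q2,r=fit([(T,P,tc([(563,325),(725,343),(718,430),(553,410)])),(S,P[1:],sc([(603,440),(545,488),(410,400)]))],[530,-150,-.1])
print('rack',q2.round(3),r.round(1).tolist())
print('rackholes',place(q2,[[0,40,60],[0,-40,60]]))
print('probe top', back(T,tc((616,348)),185),back(S,sc((470,267)),185))
print('tab', back(T,tc((249,267)),129), back(S,sc((232,135)),129))
print('plug', back(T,tc((698,371)),117),back(S,sc((546,385)),117))
for c in [(505,350),(586,480)]: print('blue',back(T,tc(c),170))
for c in [(374,236),(351,345)]: print('blue',back(S,sc(c),170))
for c in [(356,510)]: print('blue tip',back(S,sc(c),0))
for c in [(435,550)]: print('tape',back(T,tc(c),24))
print('ink_a',back(T,tc((215,140)),20),'top',back(T,tc((192,95)),130));print('ink_b',back(T,tc((590,150)),10))
E
```

```text
station [5.76950e+02 1.99074e+02 2.41000e-01] [[0.0, -0.1], [0.8, -0.2], [0.2, -1.0], [0.2, 0.4], [-0.3, -0.4], [0.6, -1.3], [-1.1, 1.6], [-0.9, -0.4]]
hole [[587.70421321 155.37788309  90.        ]] tab [[587.70421321 155.37788309 129.        ]]
rack [ 5.20448e+02 -1.84482e+02 -7.50000e-02] [[1.1, 1.2], [-0.3, 0.5], [0.2, -1.7], [2.0, -0.6], [0.3, -0.3], [-0.7, -0.0], [-1.3, -1.1]]
rackholes [[ 523.45480854 -144.5955056    60.        ]
 [ 517.44176889 -224.36920649   60.        ]]
probe top [ 525.5746372  -144.85500469  185.        ] [ 525.23541655 -146.37276652  185.        ]
tab [596.71548292 160.05796351 129.        ] [586.90225846 157.67423639 129.        ]
plug [ 518.1145996  -223.20751591  117.        ] [ 519.64333574 -222.80667448  117.        ]
blue [524.17209281 -56.33643789 170.        ]
blue [ 420.23055818 -122.79672688  170.        ]
blue [521.99715621 -56.69000882 170.        ]
blue [ 418.37579803 -123.93271597  170.        ]
blue tip [ 418.26130626 -123.79467072    0.        ]
tape [364.6519047   -3.91164809  24.        ]
ink_a [740.26157217 210.99600448  20.        ] top [747.43269434 215.95492594 130.        ]
ink_b [ 742.05404583 -142.34532435   10.        ]
```

```bash
cat >> h.py <<'E'
def togo(xyz,yaw=None):
    from scipy.spatial.transform import Rotation as Ro
    s=get_state();R=Ro.from_euler('xyz',s['tool_rot']).as_matrix();d=R.T@(np.array(xyz)-s['tool_pos'])
    print('t',round(s['time_s'],2),'tcp',s['tool_pos'].round(1),'rot',s['tool_rot'].round(4),'op',round(s['opening'],1),'F',s['force'].round(1))
    print('shift tool xyz',d.round(1), '' if yaw is None else 'turn %.2f'%np.degrees(s['tool_rot'][2]-yaw))
E
python3 - <<'E'
import plant
print([ (n,getattr(plant,n)) for n in dir(plant) if not n.startswith('_')])
E
```

```text
[('MotionError', <class 'plant.MotionError'>), ('camera', <function make.<locals>.drawn_camera at 0x7fc7d48740e0>), ('find_in', <function make.<locals>.keyed.<locals>.call at 0x7fc7d48747c0>), ('get_state', <function make.<locals>.<lambda> at 0x7fc7d48745e0>), ('hand_in', <function connect.<locals>.done at 0x7fc7d47ef740>), ('tcp_to_grasp', 18.700000000000003)]
```

>>> play_rows(
  steps=[0,0,-30,0,-6.6,0,0,-30,0,-6.6,0,0,0,0,-6.6,0,0,0,0,-6.6],
)

```text
time_s: 1.45
tool_pos: [137.6, 610.4, 244.4]
tool_rot: [-1.569, -0.001, 0.244]
force: [-0.8, -0.4, 1.1]
opening: 91.8
```

```bash
python3 -c "
from h import *
togo([588,156,260],.241)"
```

```text
t 1.45 tcp [137.6 610.4 244.4] rot [-1.5688e+00 -1.0000e-03  2.4370e-01] op 91.8 F [-0.8 -0.4  1.1]
shift tool xyz [ 327.4  -16.4 -549.6] turn 0.16
```

>>> play_rows(
  steps=[0,20,-2,-34,0,0,20,-2,-34,0,0,20,-2,-34,0,0,20,-2,-34,0,0,20,-2,-34,0,0,20,-2,-34,0,0,20,-2,-34,0,0,20,-2,-34,0,0,20,0,-34,0,0,20,0,-34,0],
)

```text
time_s: 2.45
tool_pos: [413.3, 325.5, 259.4]
tool_rot: [-1.57, -0.001, 0.239]
force: [0.0, 1.0, 0.2]
opening: 92.2
```

>>> play_rows(
  steps=[0,20,0,-30,0,0,20,0,-30,0,0,20,0,-30,0,0,10,0,-20,0,0,0,0,0,0,0,0,0,0,0],
)

```text
time_s: 3.05
tool_pos: [506.2, 236.3, 259.0]
tool_rot: [-1.57, 0.0, 0.238]
force: [-0.1, 0.5, 0.7]
opening: 92.0
```

```bash
python3 -c "
from h import *
togo([588,156,260],.241)
p=camera('wrist');save(p,'w1');pickle.dump(p,open('w1.pkl','wb'))
q=np.load('st.npy')
print(proj(p,place(q,[[0,-45,90],[80,-110,90],[-80,-110,90],[80,110,90],[-80,110,90],[0,-45,129]])).round())"
```

```text
t 3.05 tcp [506.2 236.3 259. ] rot [-1.5705e+00  5.0000e-04  2.3770e-01] op 92.0 F [-0.1  0.5  0.7]
shift tool xyz [ 60.6  -1.1 -97.3] turn -0.19
[[233. 228.]
 [186. 289.]
 [170. 161.]
 [363. 288.]
 [367. 160.]
 [225. 241.]]
```

View pics/w1.png

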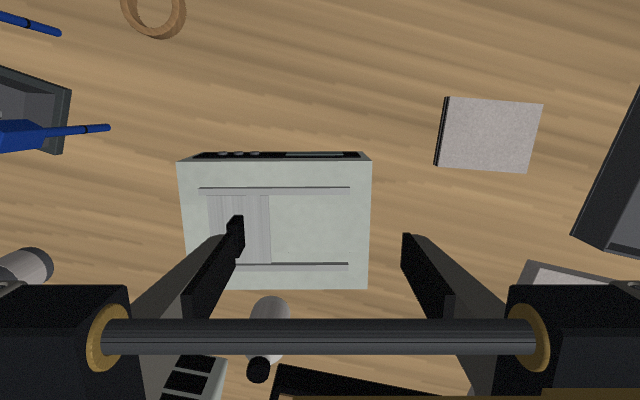

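>>> play_rows(
  steps=[0,15,0,-25,0,0,15,0,-25,0,0,15,0,-25,0,0,15,0,-22,0,0,0,0,0,0,0,0,0,0,0],
)

```text
time_s: 3.7
tool_pos: [586.9, 157.2, 258.9]
tool_rot: [-1.57, 0.001, 0.239]
force: [-0.4, 0.0, -0.1]
opening: 91.9
```

```bash
python3 -c "
from h import *
togo([588,156,260],.241)
p=camera('wrist');save(p,'w2');pickle.dump(p,open('w2.pkl','wb'))
q=np.load('st.npy')
print(proj(p,place(q,[[0,-45,90],[80,-110,90],[-80,-110,90],[80,110,90],[-80,110,90],[0,-45,129]])).round())"
```

```text
t 3.7 tcp [586.9 157.2 258.9] rot [-1.5703e+00  7.0000e-04  2.3910e-01] op 91.9 F [-0.4  0.  -0.1]
shift tool xyz [ 0.8 -1.1 -1.5] turn -0.11
[[315. 178.]
 [260. 244.]
 [253. 105.]
 [444. 244.]
 [459. 104.]
 [314. 186.]]
```

View pics/w2.png

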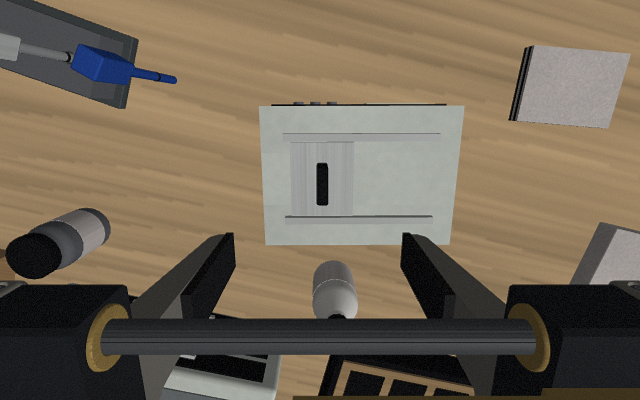

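```bash
python3 -c "
from h import *
p=pickle.load(open('w2.pkl','rb'))
a=p['frame'][90:255,240:480];cv2.imwrite('pics/w2c.png',cv2.resize(a,(800,550),interpolation=cv2.INTER_CUBIC))
P=np.array([[-80,-110,90],[-80,110,90],[80,110,90],[80,-110,90]])
q,r=fit([(p,P,np.array([(259.5,106.5),(464,105.5),(450,244),(266,244.5)]))],[577,199,.24]);print(q,r.round(1).tolist());np.save('st.npy',q)
print(place(q,[0,-45,90]),proj(p,place(q,[[-20,-51,129],[20,-51,129],[-20,-39,129],[20,-39,129]])).round(1))"
```

```text
[5.76542251e+02 2.05338449e+02 2.44581248e-01] [[-0.5, -0.3], [0.9, -0.3], [-0.2, 0.3], [-0.1, 0.6]]
[[587.43900383 161.67770272  90.        ]] [[314.3 167.8]
 [314.6 206. ]
 [326.2 167.7]
 [326.1 205.9]]
```

View pics/w2c.png

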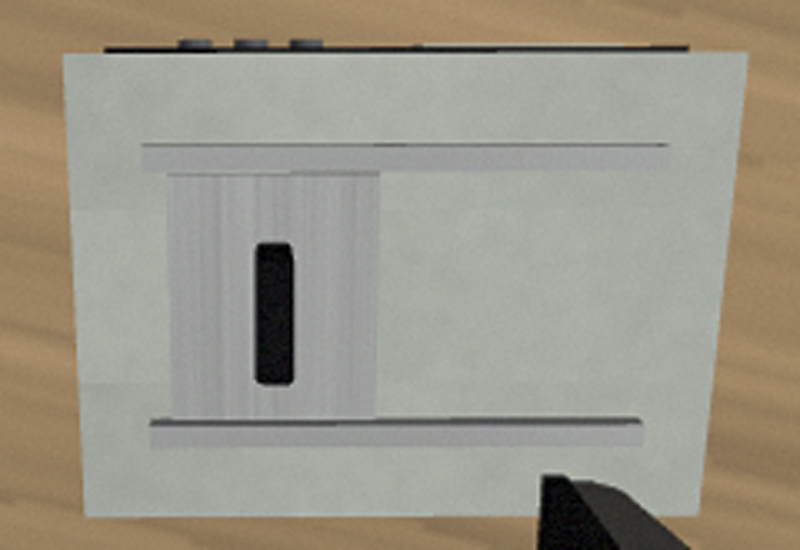

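```bash
python3 -c "
from h import *
togo([587,162,108],.2446)"
```

```text
t 3.75 tcp [586.7 157.5 259. ] rot [-1.5703e+00  6.0000e-04  2.3970e-01] op 92.0 F [-0.6 -0.5 -0.3]
shift tool xyz [  1.5 151.    4.2] turn -0.28
```

>>> play_rows(
  steps=[0,1,30,4,-0.3,0,0,30,0,0,0,0,30,0,0,0,0,30,0,0,0,0,30,0,0,0,0,0,0,0,1,0,0,0,0,1,0,0,0,0,1,0,0,0,0,1,0,0,0,0],
  force=10,
)

```text
time_s: 4.75
tool_pos: [588.3, 160.8, 110.5]
tool_rot: [-1.571, -0.002, 0.244]
force: [0.2, 0.3, -0.5]
opening: 62.3
```

>>> play_rows(
  steps=[1,0,0,0,0,1,0,0,0,0,1,0,0,0,0],
)

```text
time_s: 5.05
tool_pos: [587.6, 160.4, 109.2]
tool_rot: [-1.571, -0.0, 0.244]
force: [-0.1, 0.2, -0.1]
opening: 37.7
```

```bash
python3 -c "
from h import *
togo([587,162,108],.2446)
p=camera('wrist');save(p,'w3')"
```

```text
t 5.05 tcp [587.6 160.4 109.2] rot [-1.5708e+00 -1.0000e-04  2.4410e-01] op 37.7 F [-0.1  0.2 -0.1]
shift tool xyz [-0.2  1.2  1.7] turn -0.03
```

View pics/w3.png

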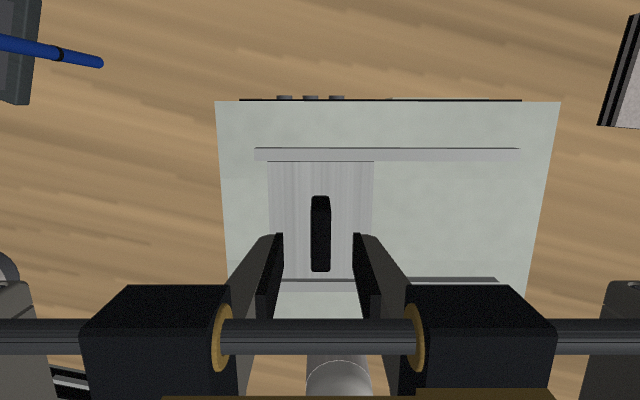

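>>> play_rows(
  steps=[1,0,0,0,0,1,0,0,0,0,1,0,0,0,0,1,0,0,0,0,1,0,0,0,0],
)

```text
time_s: 5.6
tool_pos: [587.6, 160.5, 109.0]
tool_rot: [-1.571, 0.0, 0.244]
force: [-0.7, -0.1, -0.2]
opening: 0.2
```

```bash
python3 -c "
from h import *
togo([587,162,108],.2446)"
```

```text
t 5.6 tcp [587.6 160.5 109. ] rot [-1.5708e+00  1.0000e-04  2.4420e-01] op 0.2 F [-0.7 -0.1 -0.2]
shift tool xyz [-0.2  1.   1.6] turn -0.02
```

```bash
python3 -c "
from h import *
for n in ['wrist','side','top']:
    p=camera(n);save(p,n+'4');pickle.dump(p,open(n+'4.pkl','wb'));print(n,proj(p,get_state()['tool_pos']))
    if n!='wrist':
        a=p['frame'][130:240,210:370];cv2.imwrite('pics/%s4c.png'%n,cv2.resize(a,None,fx=5,fy=5,interpolation=cv2.INTER_CUBIC))"
```

```text
wrist [[315.28408672 230.58924843]]
side [[287.54472077 167.69613076]]
top [[272.3167537  190.15407045]]
```

View pics/wrist4.png

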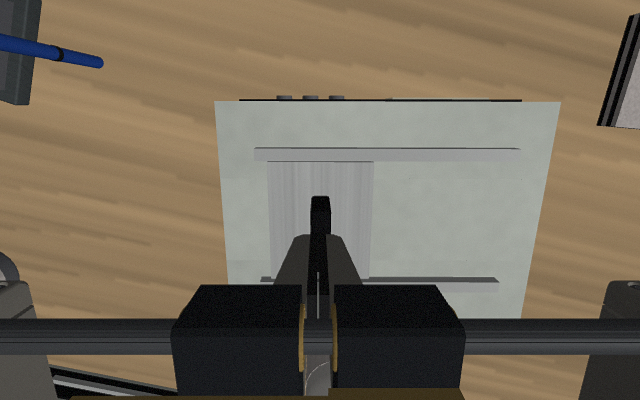

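View pics/side4c.png

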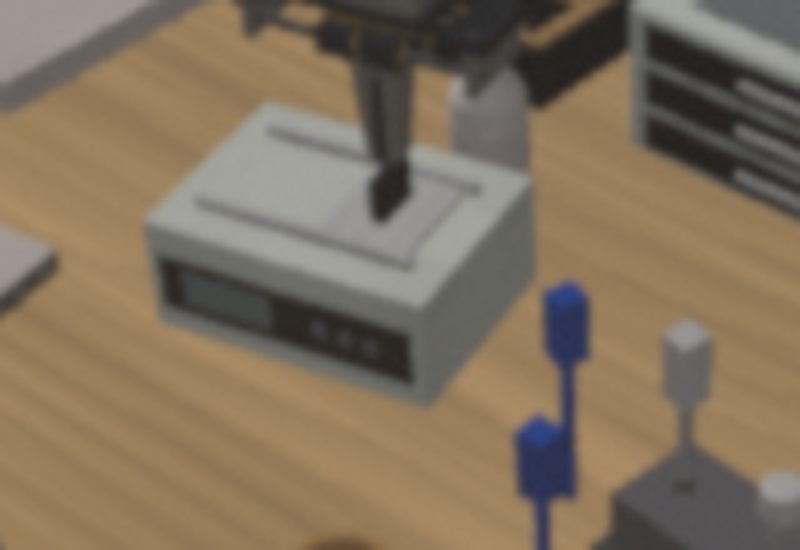

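View pics/top4c.png

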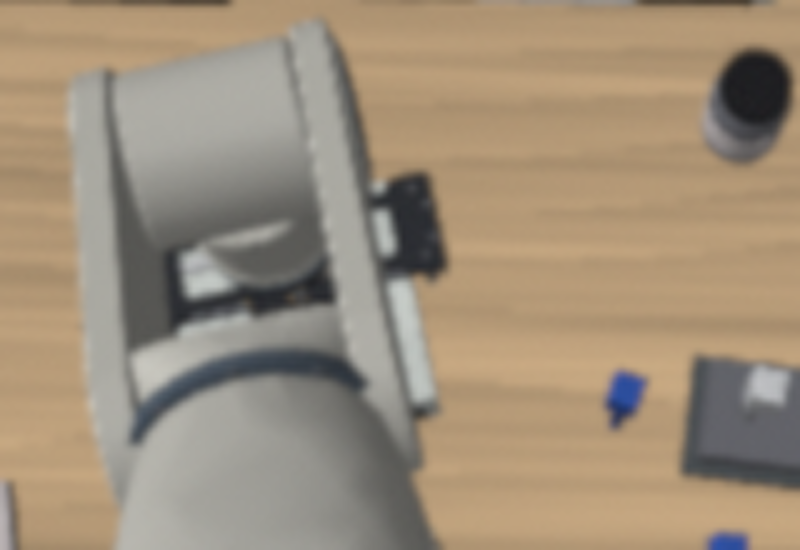

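```bash
python3 -c "
from h import *
p=pickle.load(open('wrist4.pkl','rb'));q=np.load('st.npy')
print(proj(p,place(q,[[x,y,z] for z in (95,129) for x in (-20,20) for y in(-51,-39)])).round(0).tolist())
print(-p['R'].T@np.array(p['t']).ravel(),p['R'])
P=[[-80,-110,90],[-80,110,90],[47,-90,98]];print(proj(p,place(q,P)).round(1))
a=p['frame'][150:310,210:430];a=cv2.convertScaleAbs(a,alpha=1.8,beta=20);cv2.imwrite('pics/w4c.png',cv2.resize(a,(800,582),interpolation=cv2.INTER_CUBIC))"
```

```text
[[308.0, 195.0], [326.0, 195.0], [309.0, 250.0], [326.0, 251.0], [307.0, 210.0], [328.0, 210.0], [307.0, 274.0], [327.0, 274.0]]
[513.61190639 143.65755936 310.94805287] [[-2.42238708e-01  9.70216481e-01 -6.22436585e-04]
 [ 9.35069578e-01  2.33634425e-01  2.66570515e-01]
 [ 2.58776530e-01  6.39916757e-02 -9.63815217e-01]]
[[214.9 101.8]
 [561.4 101.8]
 [254.1 287.2]]
```

View pics/w4c.png

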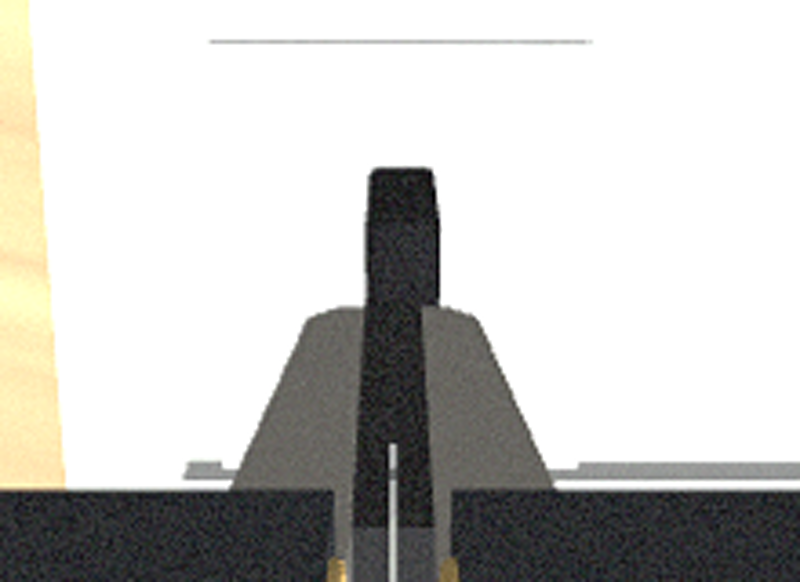

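```bash
python3 -c "
from h import *
p=pickle.load(open('side4.pkl','rb'));q=np.load('st.npy')
print([((proj(p,[587.6,160.5,z])-[210,130])*5).round().tolist() for z in (109,119,129,139)])
print(((proj(p,place(q,[[x,y,z] for z in (95,129) for x in (-20,20) for y in(-51,-39)]))-[210,130])*5).round(0).tolist())
a=p['frame'][145:195,260:320];a=cv2.convertScaleAbs(a,alpha=2,beta=20);cv2.imwrite('pics/s4d.png',cv2.resize(a,None,fx=12,fy=12,interpolation=cv2.INTER_CUBIC))"
```

```text
[[[388.0, 189.0]], [[387.0, 177.0]], [[386.0, 165.0]], [[385.0, 153.0]]]
[[381.0, 223.0], [365.0, 218.0], [409.0, 191.0], [394.0, 187.0], [377.0, 182.0], [362.0, 178.0], [407.0, 151.0], [391.0, 147.0]]
```

View pics/s4d.png

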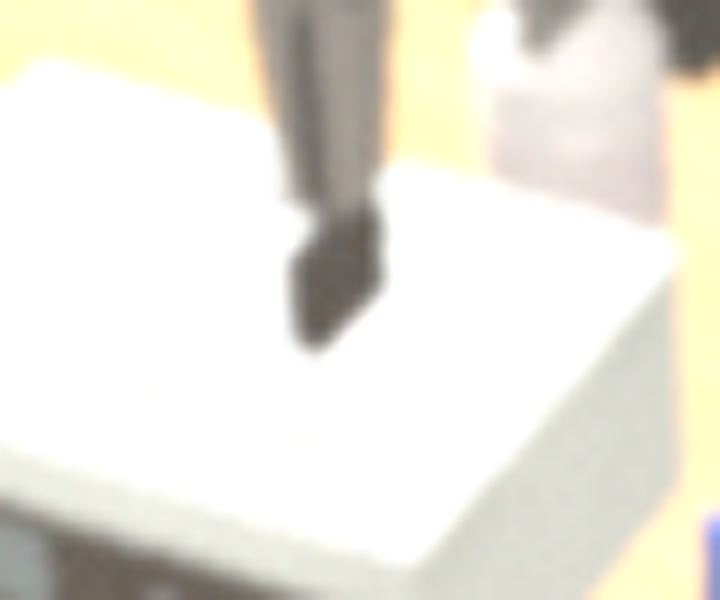

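The picture and the reading disagree. The reported TCP z is 109, but side and wrist views both put the physical fingertips at z≈130–135, just above the tab. The fingers closed on air over the tab. I'll reopen, go lower while watching the force, and check again.

>>> play_rows(
  steps=[0.6,0,-3,0,0,0.6,0,0,0,0,0.6,0,0,0,0,0.6,0,0,0,0,0.6,0,0,0,0,0.6,0,8,1,0,0.6,0,8,0,0,0.6,0,5,0,0,0.6,0,0,0,0],
)

```text
time_s: 6.65
tool_pos: [586.5, 161.2, 89.7]
tool_rot: [-1.571, 0.002, 0.244]
force: [-0.1, -0.7, -0.4]
opening: 37.1
```

```bash
python3 -c "
from h import *
togo([587,162,90],.2446)
for n in ['wrist','side']:
    p=camera(n);save(p,n+'5');pickle.dump(p,open(n+'5.pkl','wb'))
    b=(slice(145,195),slice(260,320),12) if n=='side' else (slice(150,310),slice(210,430),3.6)
    cv2.imwrite('pics/%s5c.png'%n,cv2.resize(cv2.convertScaleAbs(p['frame'][b[:2]],alpha=1.4,beta=20),None,fx=b[2],fy=b[2],interpolation=cv2.INTER_CUBIC))"
```

```text
t 6.65 tcp [586.5 161.2  89.7] rot [-1.5708  0.0021  0.2442] op 37.1 F [-0.1 -0.7 -0.4]
shift tool xyz [ 0.7 -0.3  0.6] turn -0.02
```

View pics/wrist5c.png

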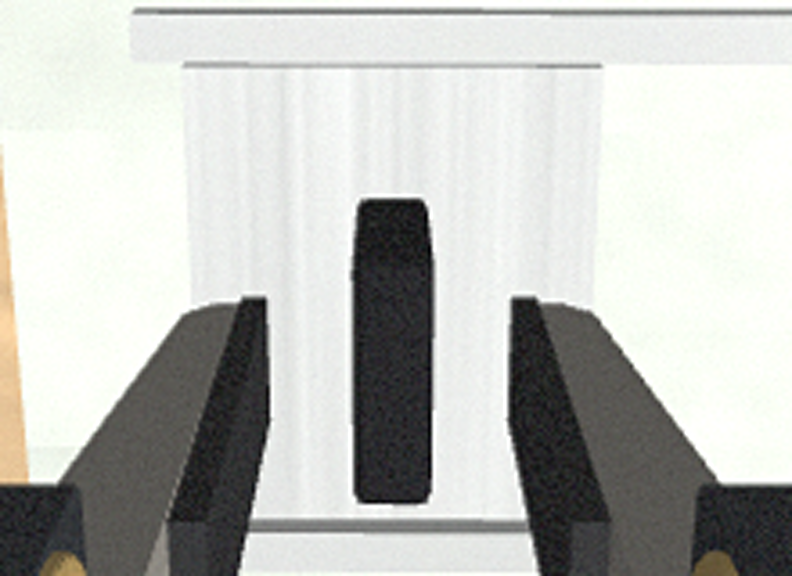

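View pics/side5c.png

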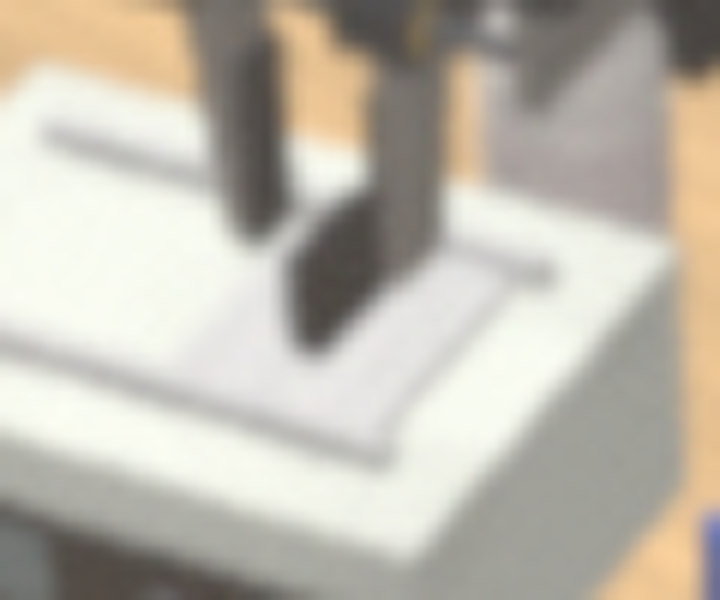

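>>> play_rows(
  steps=[1,0,0,0,0,1,0,0,0,0,1,0,0,0,0,1,0,0,0,0,1,0,0,0,0,1,0,0,0,0],
)

```text
time_s: 7.35
tool_pos: [587.5, 161.5, 91.3]
tool_rot: [-1.571, -0.0, 0.244]
force: [-0.2, -0.5, 2.6]
opening: 11.3
```

```bash
python3 -c "
from h import *
togo([587,162,90],.2446)"
```

```text
t 7.35 tcp [587.5 161.5  91.3] rot [-1.5708e+00 -4.0000e-04  2.4420e-01] op 11.3 F [-0.2 -0.5  2.6]
shift tool xyz [-0.4  1.3  0.6] turn -0.02
```

>>> play_rows(
  steps=[1,0,0,8,0,1,0,0,10,0,1,0,0,10,0,1,0,0,10,0,1,0,0,10,0,1,0,0,10,0,1,0,0,10,0,1,0,0,8,0,1,0,0,0,0,1,0,0,0,0],
)

```text
time_s: 8.35
tool_pos: [569.1, 236.1, 91.3]
tool_rot: [-1.57, -0.001, 0.245]
force: [0.6, 1.7, 5.0]
opening: 11.6
```

>>> play_rows(
  steps=[1,0,0,2,0,1,0,0,2,0,1,0,0,0,0],
)

```text
time_s: 8.65
tool_pos: [568.7, 237.3, 91.2]
tool_rot: [-1.574, -0.0, 0.245]
force: [3.2, -9.2, 6.5]
opening: 11.5
```

```bash
python3 -c "
from h import *
togo([587,162,90],.2446)
p=camera('wrist');save(p,'w6');pickle.dump(p,open('w6.pkl','wb'))"
```

```text
t 8.65 tcp [568.7 237.3  91.2] rot [-1.5737e+00 -4.0000e-04  2.4490e-01] op 11.5 F [ 3.2 -9.2  6.5]
shift tool xyz [ -0.5   1.5 -77.4] turn 0.02
```

View pics/w6.png

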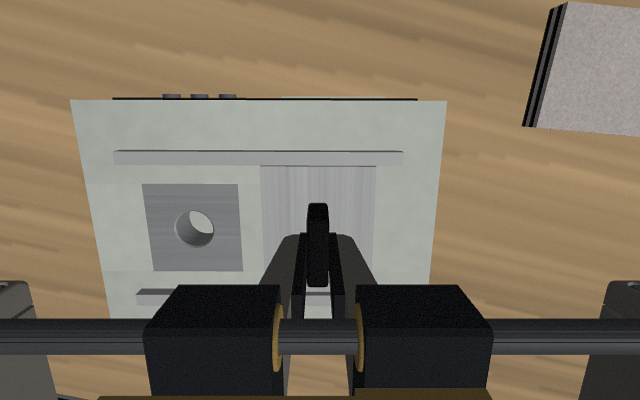

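>>> play_rows(
  steps=[1,0,0,-3,0,0.5,0,0,0,0,0.5,0,0,0,0,0.5,0,0,0,0,0.5,0,0,0,0,0.5,0,-30,0,0,0.5,0,-40,0,0,0.5,0,-40,-20,0,0.5,0,-20,-30,0,0.5,0,0,-25,0],
)

```text
time_s: 9.7
tool_pos: [588.9, 163.2, 225.0]
tool_rot: [-1.571, -0.006, 0.245]
force: [-0.0, 0.2, -0.0]
opening: 45.7
```

>>> play_rows(
  steps=[0.5,0,0,0,0,0.5,0,0,0,0],
)

```text
time_s: 9.9
tool_pos: [586.6, 163.3, 220.7]
tool_rot: [-1.57, 0.001, 0.243]
force: [-0.9, -0.3, 0.3]
opening: 45.8
```

```bash
python3 -c "
from h import *
togo([587,162,220],.2446)
p=camera('wrist');save(p,'w7');pickle.dump(p,open('w7.pkl','wb'));print(get_state()['tool_pos'])"
```

```text
t 9.9 tcp [586.6 163.3 220.7] rot [-1.5704e+00  7.0000e-04  2.4290e-01] op 45.8 F [-0.9 -0.3  0.3]
shift tool xyz [ 0.1  0.7 -1.4] turn -0.10
[586.36031218 163.84164465 220.51260145]
```

View pics/w7.png

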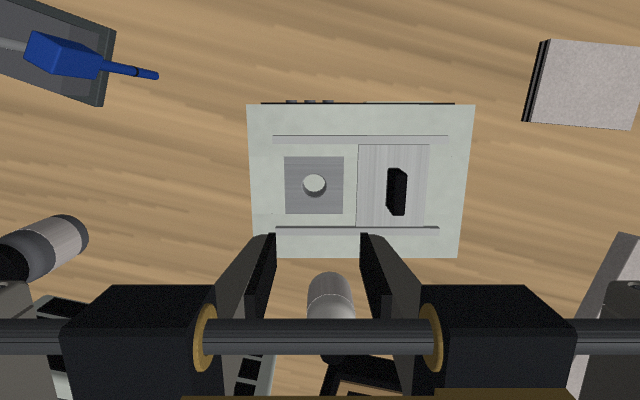

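```bash
python3 -c "
from h import *
p=pickle.load(open('w7.pkl','rb'))
a=p['frame'][150:222,270:366];cv2.imwrite('pics/w7c.png',cv2.resize(a,(768,576),interpolation=cv2.INTER_CUBIC))
p=pickle.load(open('w6.pkl','rb'))
a=p['frame'][175:280,130:260];cv2.imwrite('pics/w6c.png',cv2.resize(a,(780,630),interpolation=cv2.INTER_CUBIC)[:600])
"
```

```text
(no output)
```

View pics/w7c.png

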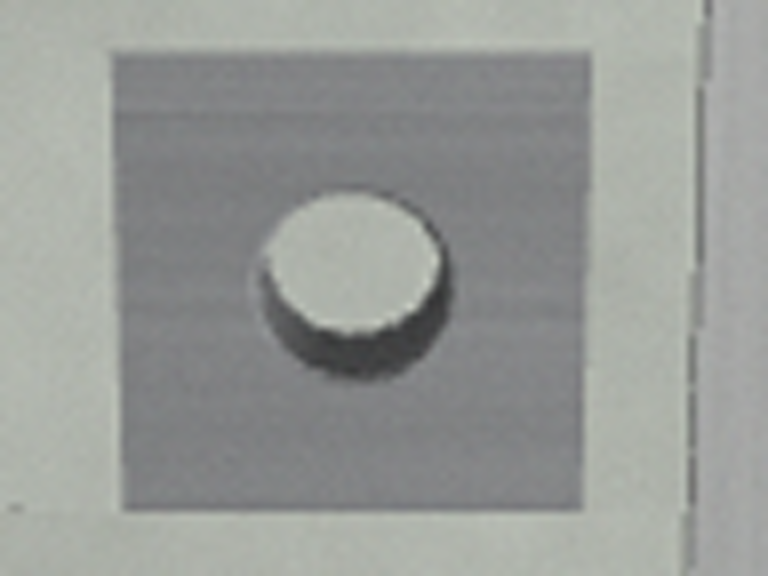

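View pics/w6c.png

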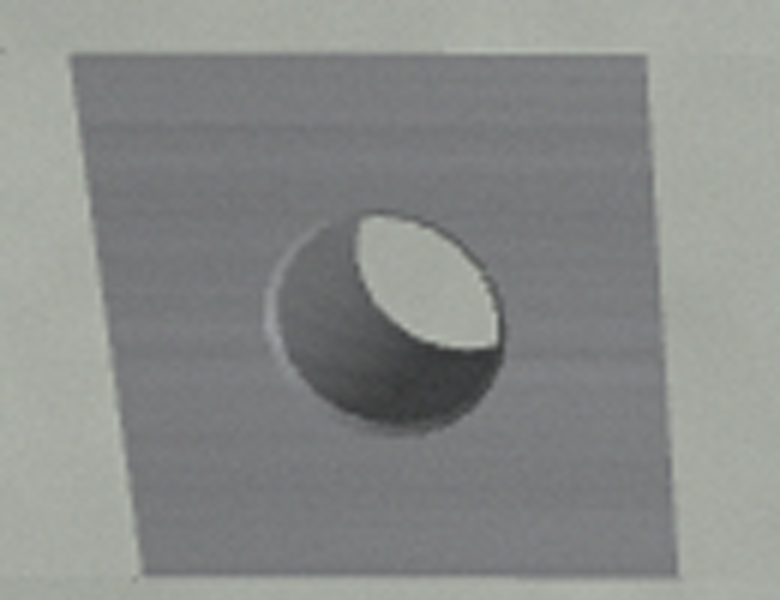

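```bash
python3 -c "
from h import *
def inter(c):
    c=[np.array([*x,1.]) for x in c];m=np.cross(np.cross(c[0],c[2]),np.cross(c[1],c[3]));return m[:2]/m[2]
for f,off,s,c,h in [('w7',(270,150),8,[(112,50),(592,52),(583,511),(124,511)],(352.5,286)),('w6',(130,175),6,[(71,54),(647,54),(679,577),(143,577)],(386,325))]:
    p=pickle.load(open(f+'.pkl','rb'));g=lambda a:np.array(a)/s+off-.5+.5/s
    cs=[g(x) for x in c]
    print(f,back(p,inter(cs),90).round(1),back(p,g(h),90).round(1));W=[back(p,x,90) for x in cs]
    print('sides',[np.linalg.norm(W[i]-W[i-1]).round(1) for i in range(4)])
"
```

```text
w7 [587.  160.9  90. ] [587.  160.8  90. ]
sides [np.float64(60.3), np.float64(59.8), np.float64(60.0), np.float64(60.0)]
w6 [587.2 160.8  90. ] [587.2 160.8  90. ]
sides [np.float64(59.9), np.float64(60.0), np.float64(59.9), np.float64(60.1)]
```

>>> play_rows(
  steps=[0,-13,-5,-28,0,0,-13,-5,-28,0,0,-13,-5,-28,0,0,-13,-5,-28,0,0,-13,-5,-29,0,0,-13,0,-29,0,0,-14,0,-29,0,0,-14,0,-29,0,0,-14,0,-29,0,0,-14,0,-29,0],
)

```text
time_s: 10.95
tool_pos: [525.7, -146.4, 245.5]
tool_rot: [-1.57, 0.001, 0.246]
force: [-0.3, -0.7, -0.7]
opening: 91.8
```

>>> play_rows(
  steps=[0,0,0,0,6.1,0,0,0,0,6.1,0,0,0,0,6.1,0,0,0,0,0,0,0,0,0,0],
)

```text
time_s: 11.45
tool_pos: [526.1, -145.7, 245.7]
tool_rot: [-1.571, 0.001, -0.071]
force: [-0.1, 0.6, 0.5]
opening: 91.5
```

```bash
python3 -c "
from h import *
togo([525,-145,240],-.075)
p=camera('wrist');save(p,'w8');pickle.dump(p,open('w8.pkl','wb'))"
```

```text
t 11.45 tcp [ 526.1 -145.7  245.7] rot [-1.5705e+00  7.0000e-04 -7.1100e-02] op 91.5 F [-0.1  0.6  0.5]
shift tool xyz [-1.1  5.7  0.6] turn 0.22
```

View pics/w8.png

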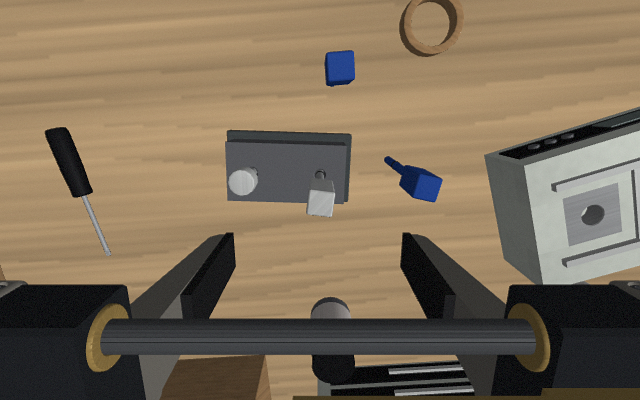

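```bash
python3 -c "
from h import *
p=pickle.load(open('w8.pkl','rb'))
a=p['frame'][120:228,215:359];cv2.imwrite('pics/w8c.png',cv2.resize(a,(800,600),interpolation=cv2.INTER_CUBIC))
"
```

```text
(no output)
```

View pics/w8c.png

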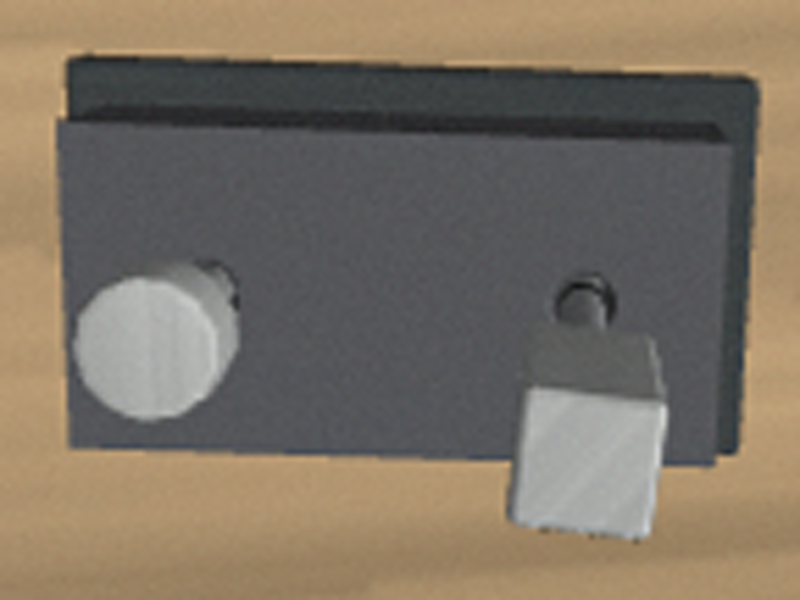

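The probe is confirmed: the bare-metal square grip at crop (588,460), in the rack's left hole. The round knob at (150,345) is the plug.

```bash
python3 -c "
from h import *
p=pickle.load(open('w8.pkl','rb'));k=800/144
g=lambda a:np.array(a)/k+[215,120]-.5+.5/k
P=np.array([[-11,11,185],[-11,-11,185],[11,-11,185],[11,11,185]])[[1,0,3,2]]
q,r=fit([(p,P,g([(527,388),(666,404),(648,538),(511,522)]))],[525,-145,-.1]);print('grip',q.round(3),r.round(2).tolist())
P=np.array([[-35,-70,60],[-35,70,60],[35,70,60],[35,-70,60]])
q2,r=fit([(p,P,g([(57,120),(730,142),(716,464),(70,447)]))],[520,-184,-.1]);print('rack',q2.round(3),r.round(2).tolist(),place(q2,[0,40,60]))
print('hole px',back(p,g((586,304)),60))
togo([q[0],q[1],140],q[2])
"
```

```text
grip [ 5.24733e+02 -1.42118e+02 -1.96000e-01] [[-0.78, -0.95], [1.16, -0.53], [0.7, 0.95], [-1.04, 0.66]]
rack [ 5.20637e+02 -1.82141e+02 -1.00000e-01] [[-0.23, 0.09], [0.37, -0.24], [-0.15, 0.22], [0.02, -0.03]] [[ 524.63684858 -142.34157102   60.        ]]
hole px [ 524.98392397 -141.56231134   60.        ]
t 11.5 tcp [ 526.1 -145.8  245.7] rot [-1.5706e+00  6.0000e-04 -7.1400e-02] op 91.8 F [-1.1  0.4 -0.2]
shift tool xyz [ -1.5 105.7   3.6] turn 7.13
```

>>> play_rows(
  steps=[0.45,0,0,0,7.1,0.45,0,0,0,0,0.45,0,0,0,0],
)

```text
time_s: 11.8
tool_pos: [526.0, -146.3, 246.0]
tool_rot: [-1.571, 0.0, -0.194]
force: [0.3, 0.4, -1.2]
opening: 70.1
```

```bash
python3 -c "
from h import *
togo([524.8,-142.2,118],-.196)
"
```

```text
t 11.8 tcp [ 526.  -146.3  246. ] rot [-1.5708e+00  2.0000e-04 -1.9450e-01] op 70.1 F [ 0.3  0.4 -1.2]
shift tool xyz [ -2.  128.    3.8] turn 0.09
```

>>> play_rows(
  steps=[0.45,-2,0,4,0,0.45,0,0,0,0,0.45,0,20,0,0,0.45,0,20,0,0,0.45,0,20,0,0,0.45,0,0,0,0],
)

```text
time_s: 12.4
tool_pos: [523.1, -141.7, 183.8]
tool_rot: [-1.57, 0.004, -0.198]
force: [-0.5, 0.2, 0.1]
opening: 50.8
```

```bash
python3 -c "
from h import *
togo([524.8,-142.2,118],-.196)
for n in ['wrist','side']:
    p=camera(n);save(p,n+'9');pickle.dump(p,open(n+'9.pkl','wb'))
    b=(slice(160,270),slice(290,400),5) if n=='side' else (slice(120,300),slice(200,440),3.3)
    cv2.imwrite('pics/%s9c.png'%n,cv2.resize(p['frame'][b[:2]],None,fx=b[2],fy=b[2],interpolation=cv2.INTER_CUBIC))
"
```

```text
t 12.4 tcp [ 523.1 -141.7  183.8] rot [-1.5705  0.0043 -0.198 ] op 50.8 F [-0.5  0.2  0.1]
shift tool xyz [ 2.1 65.8 -0.2] turn -0.11
```

View pics/wrist9c.png

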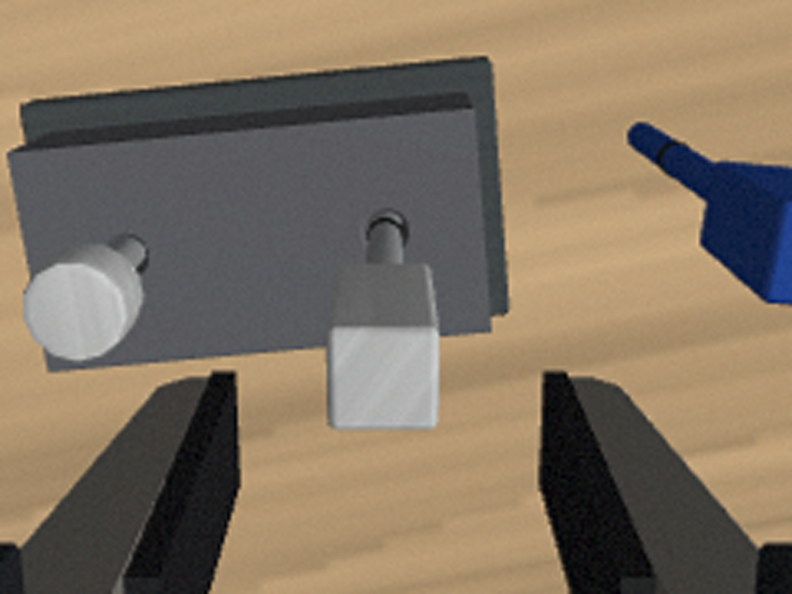

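View pics/side9c.png

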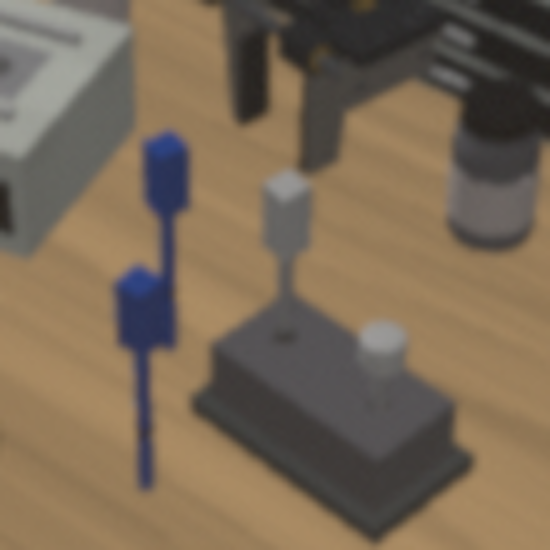

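>>> play_rows(
  steps=[0.45,1,20,0,0,0.45,0,20,0,0,0.45,0,20,0,0,0.45,0,5,0,0,0.45,0,0,0,0,0.45,0,0,0,0],
)

```text
time_s: 13.1
tool_pos: [526.8, -142.7, 122.5]
tool_rot: [-1.571, -0.002, -0.199]
force: [0.6, 0.5, -0.2]
opening: 50.6
```

```bash
python3 -c "
from h import *
togo([524.8,-142.2,118],-.196)
for n in ['wrist','side']:
    p=camera(n);save(p,n+'10');pickle.dump(p,open(n+'10.pkl','wb'))
    b=(slice(160,270),slice(290,400),5) if n=='side' else (slice(120,300),slice(200,440),3.3)
    cv2.imwrite('pics/%s10c.png'%n,cv2.resize(p['frame'][b[:2]],None,fx=b[2],fy=b[2],interpolation=cv2.INTER_CUBIC))
togo([524.8,-142.2,118],-.196)
"
```

```text
t 13.1 tcp [ 526.8 -142.7  122.5] rot [-1.5709 -0.0018 -0.199 ] op 50.6 F [ 0.6  0.5 -0.2]
shift tool xyz [-2.1  4.4  0.1] turn -0.17
t 13.2 tcp [ 526.7 -142.7  122.4] rot [-1.571 -0.002 -0.199] op 50.7 F [ 0.6 -0.5  0.1]
shift tool xyz [-2.   4.4  0.1] turn -0.17
```

View pics/wrist10c.png

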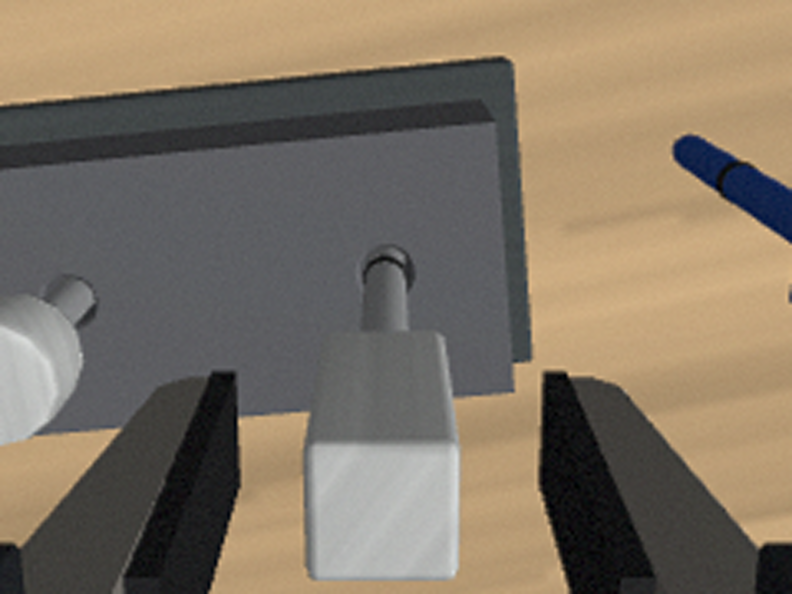

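View pics/side10c.png

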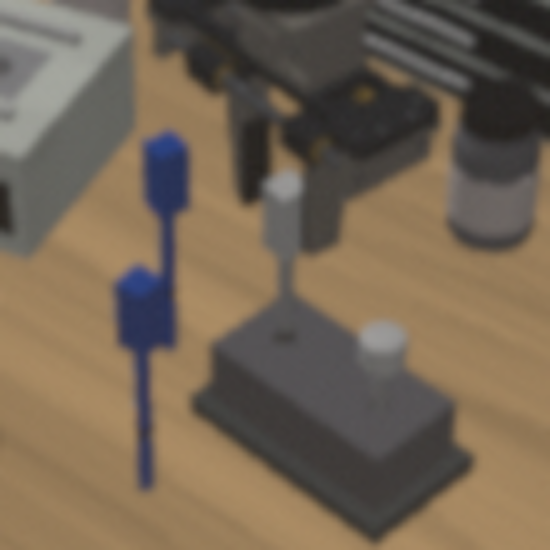

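>>> play_rows(
  steps=[0.45,-2,0,0,0,0.45,0,0,0,0,1,0,0,0,0,1,0,0,0,0,1,0,0,0,0,1,0,0,0,0,1,0,0,0,0,1,0,0,0,0,1,0,0,0,0,1,0,0,0,0],
  force=30,
)

```text
time_s: 14.2
tool_pos: [523.9, -142.0, 121.1]
tool_rot: [-1.571, 0.0, -0.199]
force: [0.2, -0.1, 0.5]
opening: 21.8
```

```bash
python3 -c "
from h import *
togo([524.8,-142.2,118],-.196)
for n in ['wrist','side']:
    p=camera(n);save(p,n+'11');pickle.dump(p,open(n+'11.pkl','wb'))
    b=(slice(160,270),slice(290,400),5) if n=='side' else (slice(120,300),slice(200,440),3.3)
    cv2.imwrite('pics/%s11c.png'%n,cv2.resize(p['frame'][b[:2]],None,fx=b[2],fy=b[2],interpolation=cv2.INTER_CUBIC))
"
```

```text
t 14.2 tcp [ 523.9 -142.   121.1] rot [-1.5708  0.     -0.1991] op 21.8 F [ 0.2 -0.1  0.5]
shift tool xyz [ 0.9  3.1 -0. ] turn -0.17
```

View pics/wrist11c.png

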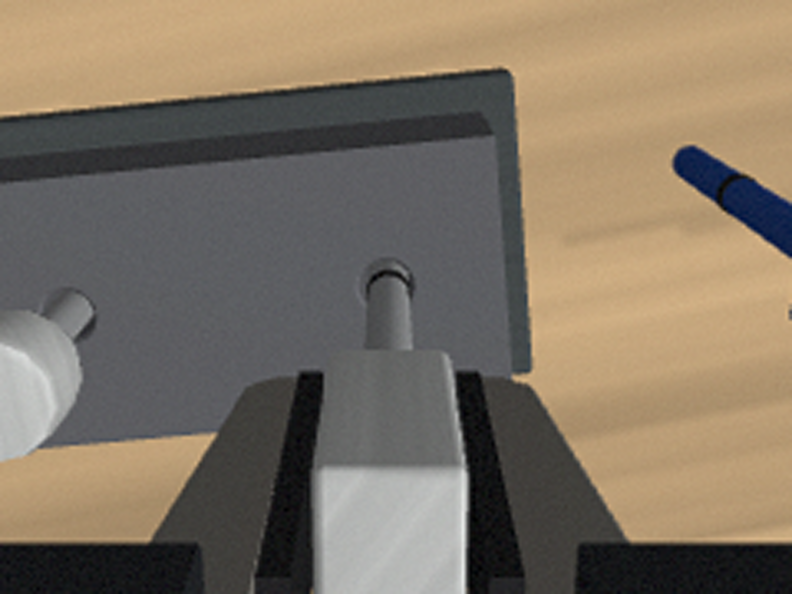

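View pics/side11c.png

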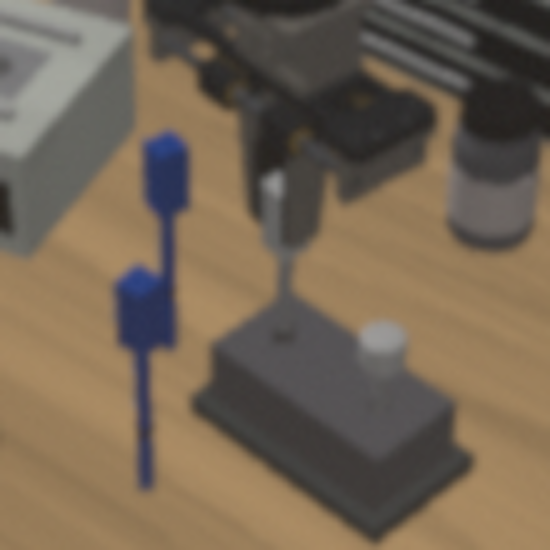

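>>> play_rows(
  steps=[1,0,-4,0,0,1,0,-6,0,0,1,0,-10,0,0,1,0,-15,0,0,1,0,-20,0,0,1,0,-25,0,0,1,0,-25,0,0,1,0,-25,0,0,1,0,-25,0,0,1,0,-25,0,0],
)

```text
time_s: 15.3
tool_pos: [523.7, -142.0, 303.1]
tool_rot: [-1.571, -0.001, -0.199]
force: [0.4, -0.3, -2.3]
opening: 21.7
```

>>> play_rows(
  steps=[1,0,0,0,0,1,0,0,0,0,1,0,0,0,0],
)

```text
time_s: 15.6
tool_pos: [523.1, -141.8, 299.9]
tool_rot: [-1.571, 0.002, -0.199]
force: [-0.4, 0.8, -1.4]
opening: 22.0
```

```bash
python3 -c "
from h import *
togo([587.1,160.8,300],-.196)
for n in ['wrist','side']:
    p=camera(n);save(p,n+'12');pickle.dump(p,open(n+'12.pkl','wb'))
cv2.imwrite('pics/s12c.png',cv2.resize(p['frame'][100:260,260:440],None,fx=3.7,fy=3.7,interpolation=cv2.INTER_CUBIC))
"
```

```text
t 15.6 tcp [ 523.1 -141.8  299.9] rot [-1.5707  0.0018 -0.1991] op 22.0 F [-0.4  0.8 -1.4]
shift tool xyz [ 2.900e+00 -1.000e-01  3.093e+02] turn -0.18
```

View pics/wrist12.png

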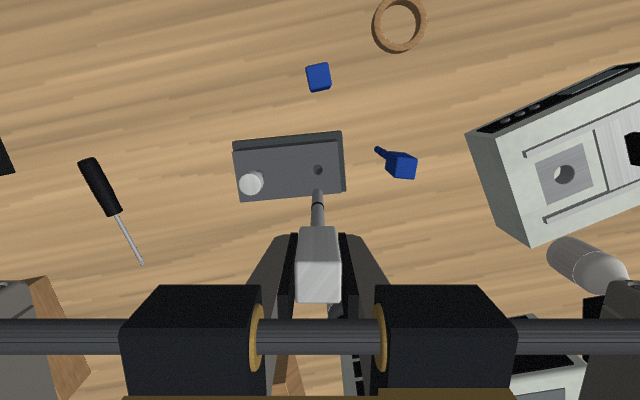

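View pics/s12c.png

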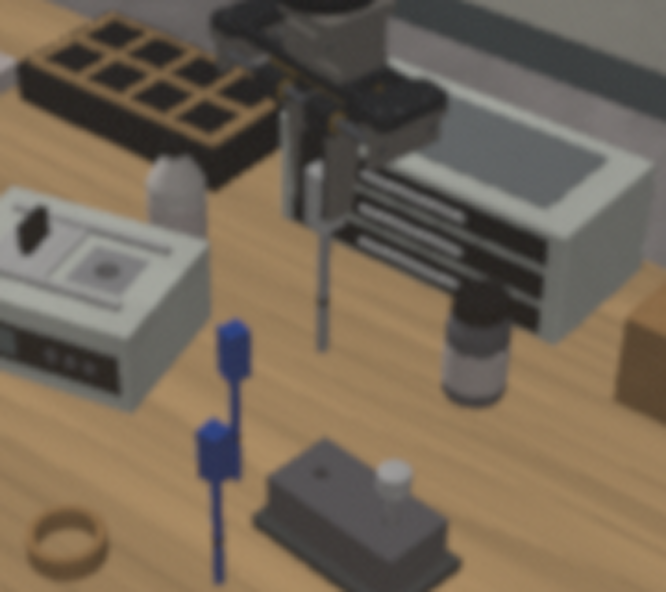

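```bash
python3 -c "
from h import *
p=pickle.load(open('wrist12.pkl','rb'))
a=p['frame'][180:310,270:370];cv2.imwrite('pics/w12c.png',cv2.resize(cv2.convertScaleAbs(a,alpha=1.2),None,fx=4.6,fy=4.6,interpolation=cv2.INTER_CUBIC))
"
```

```text
(no output)
```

View pics/w12c.png

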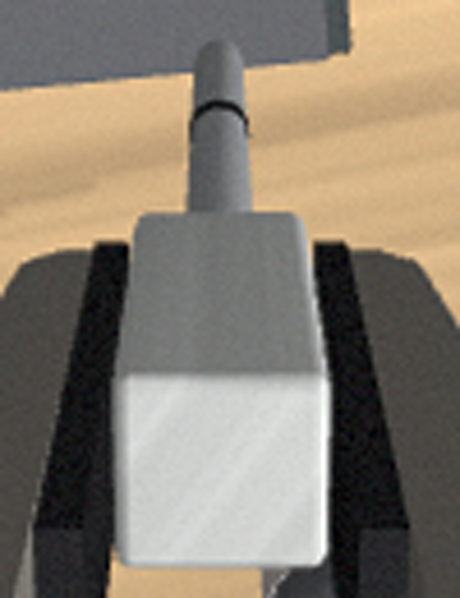

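```bash
cat >> h.py <<'E'
def probefit(p,uv,pts):
    K=np.array([[p['fx'],0,p['cx']],[0,p['fy'],p['cy']],[0,0,1.]]);R=np.array(p['R']);t=np.array(p['t']).ravel()
    pts=np.array(pts,float);uv=np.array(uv,float)
    s=get_state()
    def f(v):
        from scipy.spatial.transform import Rotation as Ro
        Q=(Ro.from_euler('zxy',v[3:]).as_matrix()@pts.T).T+v[:3]
        return (proj(p,Q)-uv).ravel()
    r=least_squares(f,[*s['tool_pos']+[0,0,-105],s['tool_rot'][2],0,0],x_scale=[10,10,10,.1,.1,.1],loss='soft_l1')
    from scipy.spatial.transform import Rotation as Ro
    M=Ro.from_euler('zxy',r.x[3:]).as_matrix()
    return r.x,M,r.fun.reshape(-1,2)
E
python3 - <<'E'
from h import *
p=pickle.load(open('wrist12.pkl','rb'))
g=lambda a:np.array(a)/4.6+[270,180]-.5+.5/4.6
pts=[[-11,-11,170],[-11,11,170],[11,11,170],[11,-11,170],[-11,-11,120],[-11,11,120],[-5,0,0],[-5,0,50],[-5,0,52.0]]
uv=[(117,374),(329,374),(327,566),(117,564),(136,213),(303,213),(218.5,40),(219.5,106),(219.5,102)]
x,M,r=probefit(p,g(uv)[:8],pts[:8])
print(x.round(3),'axis',M[:,2].round(4),r.round(1).tolist());print(get_state()['tool_pos'])
E
```

```text
[ 5.26360e+02 -1.42067e+02  1.87705e+02 -2.03000e-01 -3.00000e-03
  6.00000e-03] axis [0.0063 0.0033 1.    ] [[-0.4, 0.3], [0.2, 0.4], [-0.4, -0.3], [0.3, 0.1], [0.5, -0.8], [-0.0, -0.7], [-0.1, 0.3], [-0.1, 0.3]]
[ 523.14299112 -141.83031944  299.74260675]
```

>>> play_rows(
  steps=[1,15,0,5,0,1,25,0,15,0,1,20,0,25,0,1,0,0,30,0,1,0,0,35,0,1,0,0,35,0,1,0,0,35,0,1,0,0,35,0,1,-10,0,30,0,1,-20,0,25,0],
)

```text
time_s: 16.7
tool_pos: [607.9, 118.9, 299.8]
tool_rot: [-1.571, 0.001, -0.199]
force: [0.5, 0.1, -1.7]
opening: 22.3
```

>>> play_rows(
  steps=[1,-19,0,20,0,1,-10,0,15,0,1,0,0,4,0,1,0,0,0,0,1,0,0,0,0],
)

```text
time_s: 17.2
tool_pos: [586.7, 159.9, 300.9]
tool_rot: [-1.571, -0.0, -0.2]
force: [-0.3, 0.5, -1.3]
opening: 21.6
```

```bash
python3 -c "
from h import *
togo([585.5,161,300],-.199)
p=camera('wrist');save(p,'w13');pickle.dump(p,open('w13.pkl','wb'))
"
```

```text
t 17.2 tcp [586.7 159.9 300.9] rot [-1.5713e+00 -2.0000e-04 -1.9960e-01] op 21.6 F [-0.3  0.5 -1.3]
shift tool xyz [-1.4  0.9  0.8] turn -0.04
```

View pics/w13.png

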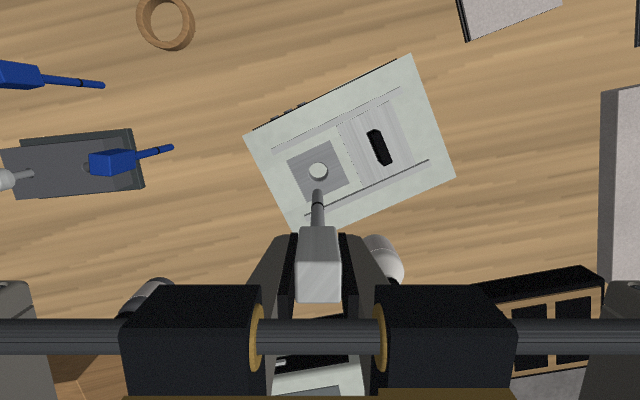

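>>> play_rows(
  steps=[1,0,10,0,0,1,0,15,0,0,1,0,15,0,0,1,0,15,0,0,1,0,15,0,0,1,0,5,0,0,1,0,0,0,0,1,0,0,0,0],
)

```text
time_s: 18.05
tool_pos: [586.3, 160.8, 226.4]
tool_rot: [-1.571, -0.0, -0.199]
force: [-0.4, -0.2, -1.8]
opening: 22.1
```

```bash
python3 -c "
from h import *
togo([585.5,161,300],-.199)
p=camera('wrist');save(p,'w14');pickle.dump(p,open('w14.pkl','wb'))
a=p['frame'][130:310,250:390];cv2.imwrite('pics/w14c.png',cv2.resize(cv2.convertScaleAbs(a,alpha=1.2),None,fx=3.3,fy=3.3,interpolation=cv2.INTER_CUBIC))
a=p['frame'][145:225,270:370];cv2.imwrite('pics/w14d.png',cv2.resize(a,None,fx=7,fy=7,interpolation=cv2.INTER_CUBIC))
p=camera('side');save(p,'s14');pickle.dump(p,open('s14.pkl','wb'))
a=p['frame'][120:220,230:340];cv2.imwrite('pics/s14c.png',cv2.resize(a,None,fx=6,fy=6,interpolation=cv2.INTER_CUBIC))
"
```

```text
t 18.05 tcp [586.3 160.8 226.4] rot [-1.5706e+00 -5.0000e-04 -1.9900e-01] op 22.1 F [-0.4 -0.2 -1.8]
shift tool xyz [ -0.8 -73.6   0. ] turn -0.00
```

View pics/w14c.png

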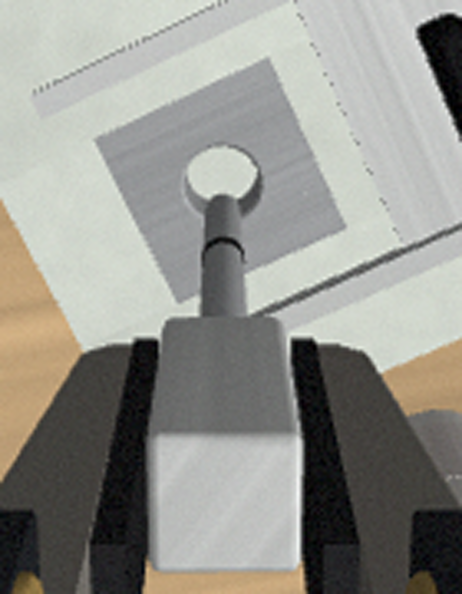

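View pics/w14d.png

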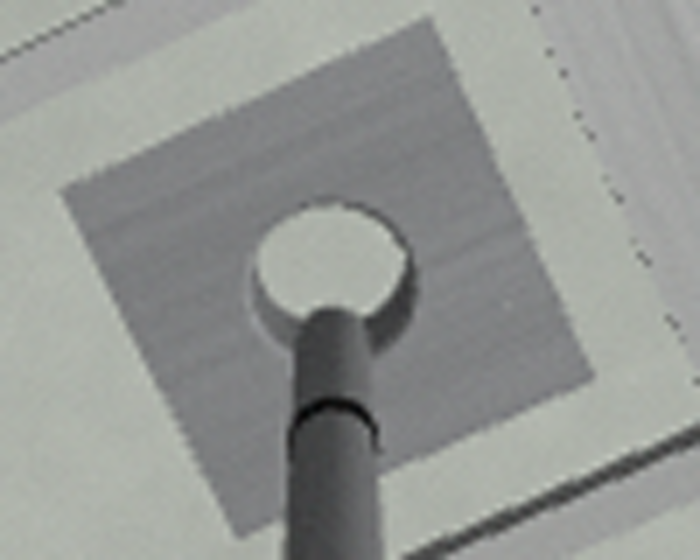

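View pics/s14c.png

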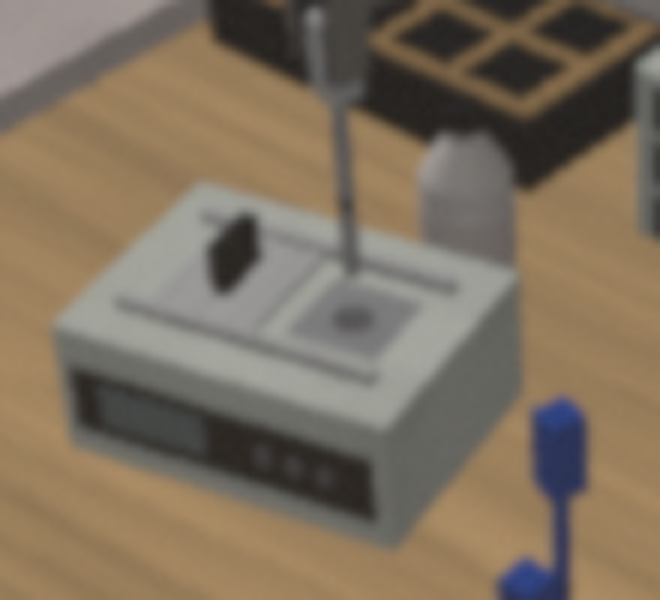

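```bash
cat >> h.py <<'E'
def inter(c):
    c=[np.array([*x,1.]) for x in c];m=np.cross(np.cross(c[0],c[2]),np.cross(c[1],c[3]));return m[:2]/m[2]
PP=[[-11,-11,170],[-11,11,170],[11,11,170],[11,-11,170],[-11,-11,120],[-11,11,120],[-5,0,0],[-5,0,50]]
E
python3 - <<'E'
from h import *
p=pickle.load(open('w14.pkl','rb'))
d=lambda a:np.array(a)/7+[270,145]-.5+.5/7
c=lambda a:np.array(a)/3.3+[250,130]-.5+.5/3.3
cs=[d(v) for v in [(62,190),(432,16),(596,379),(240,539)]]
W=[back(p,v,90) for v in cs];print('hole',back(p,inter(cs),90).round(1),[round(np.linalg.norm(W[i]-W[i-1]),1) for i in range(4)])
uv=np.array([c(v) for v in [(150,433),(301,433),(301,570),(150,569),(163,319),(291,320)]]+[d((333,305)),d((334,402))])
x,M,r=probefit(p,uv,PP);print(x.round(3),M[:,2].round(4),r.round(1).tolist())
# tip assuming vertical and z=120 from tip pixel
for z in (112,116,120): print(z,back(p,d((333,305)),z).round(1), back(p,d((334,402)),z+50).round(1))
s=get_state();print(s['tool_pos'])
S=pickle.load(open('s14.pkl','rb'));print('side tip at hole,z', [(z,((proj(S,[587,160.8,z])-[230,120])*6).round(0).tolist()) for z in (90,110,115,120)])
E
```

```text
hole [587.3 161.1  90. ] [np.float64(59.8), np.float64(59.7), np.float64(59.7), np.float64(59.4)]
[ 5.89647e+02  1.60729e+02  1.14145e+02 -2.03000e-01 -3.00000e-03
  5.00000e-03] [0.0054 0.0026 1.    ] [[-0.3, 0.4], [0.6, 0.5], [-0.5, -0.1], [0.4, 0.1], [0.8, -1.4], [-2.3, -1.6], [0.1, 0.2], [0.1, 0.8]]
112 [585.  161.6 112. ] [585.  161.8 162. ]
116 [584.1 161.8 116. ] [583.9 162.  166. ]
120 [583.2 162.  120. ] [582.8 162.3 170. ]
[586.4968328  160.86408927 226.90701059]
side tip at hole,z [(90, [[346.0, 313.0]]), (110, [[344.0, 285.0]]), (115, [[343.0, 278.0]]), (120, [[343.0, 271.0]])]
```

>>> play_rows(
  steps=[1,-1,0,0,0,1,0,6,0,0,1,0,6,0,0,1,0,6,0,0,1,0,4,0,0,1,0,0,0,0,1,0,0,0,0,1,0,0,0,0],
)

```text
time_s: 18.95
tool_pos: [585.2, 160.9, 204.3]
tool_rot: [-1.571, -0.0, -0.199]
force: [0.1, 0.0, -1.2]
opening: 21.5
```

```bash
python3 -c "
from h import *
togo([585.5,161,300],-.199)
p=camera('wrist');save(p,'w15');pickle.dump(p,open('w15.pkl','wb'))
a=p['frame'][155:235,270:370];cv2.imwrite('pics/w15d.png',cv2.resize(a,None,fx=7,fy=7,interpolation=cv2.INTER_CUBIC))
p=camera('side');save(p,'s15');pickle.dump(p,open('s15.pkl','wb'))
a=p['frame'][120:220,230:340];cv2.imwrite('pics/s15c.png',cv2.resize(a,None,fx=6,fy=6,interpolation=cv2.INTER_CUBIC))
"
```

```text
t 18.95 tcp [585.2 160.9 204.3] rot [-1.5706e+00 -4.0000e-04 -1.9910e-01] op 21.5 F [ 0.1  0.  -1.2]
shift tool xyz [  0.3 -95.7   0.2] turn -0.01
```

View pics/w15d.png

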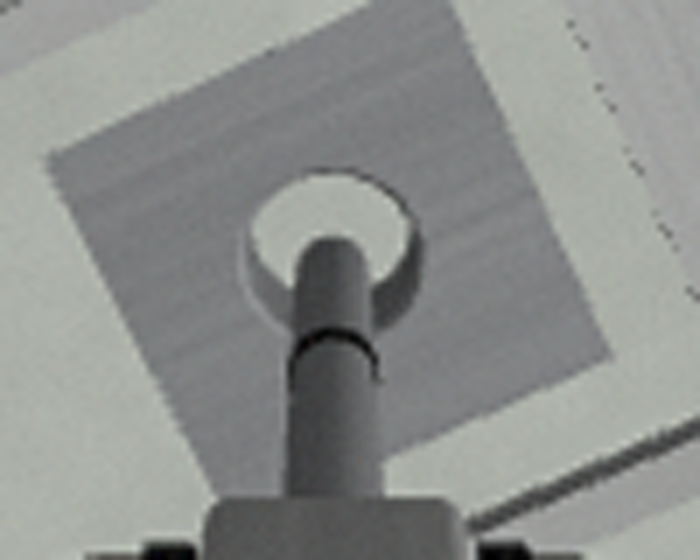

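View pics/s15c.png

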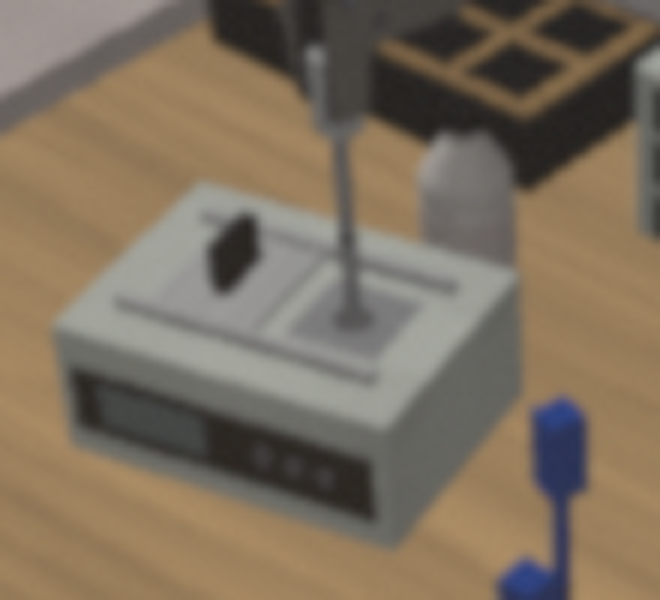

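```bash
python3 - <<'E'
from h import *
p=pickle.load(open('w15.pkl','rb'))
d=lambda a:np.array(a)/7+[270,155]-.5+.5/7
h=np.array([587.2,161.,0]);e=np.array([.980,-.199,0]);
print(p['R'].round(4).tolist())
rim=[[*(h[:2]+12*np.array([np.cos(a),np.sin(a)])),90] for a in np.linspace(0,6.283,73)]
q=(proj(p,rim)-[270,155]+.5)*7;print('rim pred',q.min(0),q.max(0))
for z in (94,96,98,100): print(z,'tip ctr',(back(p,d((332,236)),z)+5*e).round(1),'ring ctr',(back(p,d((333.5,332)),z+50)+5*e).round(1))
print(((proj(p,[[587.2,161,90]])-[270,155]+.5)*7).round(0))
E
```

```text
[[0.1973, 0.9803, -0.0002], [0.9447, -0.1901, 0.2671], [0.2618, -0.0529, -0.9637]]
rim pred [247.18878798 175.07072923] [419.27797208 342.16855165]
94 tip ctr [587.9 160.8  94. ] ring ctr [587.6 161.1 144. ]
96 tip ctr [587.5 160.9  96. ] ring ctr [587.  161.2 146. ]
98 tip ctr [587.  160.9  98. ] ring ctr [586.5 161.3 148. ]
100 tip ctr [586.5 161.  100. ] ring ctr [585.9 161.4 150. ]
[[333. 259.]]
```

>>> play_rows(
  steps=[1,0,5,0,0,1,0,5,0,0,1,0,5,0,0,1,0,5,0,0,1,0,5,0,0,1,0,5,0,0,1,0,0,0,0,1,0,0,0,0],
)

```text
time_s: 19.85
tool_pos: [585.0, 160.9, 174.0]
tool_rot: [-1.571, 0.0, -0.199]
force: [0.6, -0.5, -1.6]
opening: 21.8
```

```bash
python3 -c "
from h import *
togo([585.2,160.9,146],-.199)
p=camera('wrist');save(p,'w16');pickle.dump(p,open('w16.pkl','wb'))
a=p['frame'][165:265,260:380];cv2.imwrite('pics/w16d.png',cv2.resize(a,None,fx=6,fy=6,interpolation=cv2.INTER_CUBIC))
"
```

```text
t 19.85 tcp [585.  160.9 174. ] rot [-1.5709e+00  1.0000e-04 -1.9910e-01] op 21.8 F [ 0.6 -0.5 -1.6]
shift tool xyz [ 0.2 28.   0.1] turn -0.00
```

View pics/w16d.png

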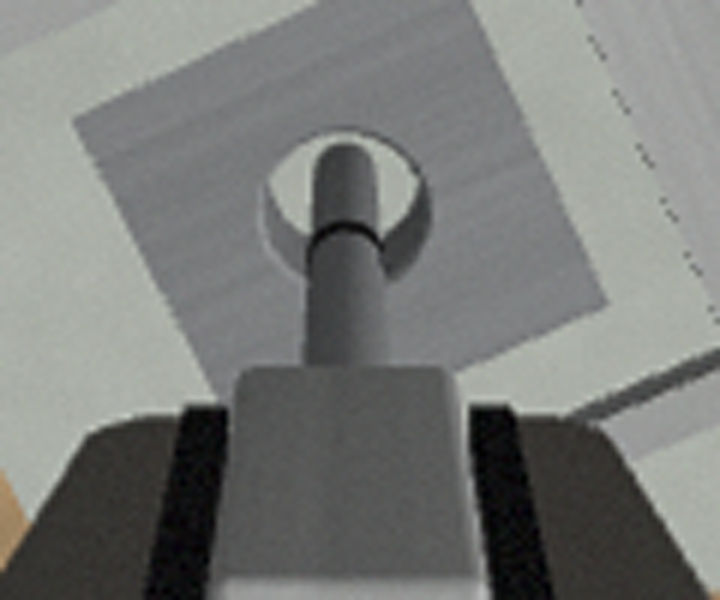

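```bash
python3 - <<'E'
from h import *
p=pickle.load(open('w16.pkl','rb'))
d=lambda a:np.array(a)/6+[260,165]-.5+.5/6
e=np.array([.980,-.199,0])
for z in (66,68,70): print(z,'tip ctr',(back(p,d((344,141)),z)+5*e).round(1),'ring ctr',(back(p,d((345,224)),z+50)+5*e).round(1))
print('rim top edge',back(p,d((345,127)),90),'left/right',back(p,d((258,203)),90),back(p,d((432,203)),90))
print('pred hole centre px',((proj(p,[[587.2,161,90]])-[260,165]+.5)*6).round(0))
E
```

```text
66 tip ctr [586.9 160.8  66. ] ring ctr [586.6 161.1 116. ]
68 tip ctr [586.4 160.9  68. ] ring ctr [586.1 161.2 118. ]
70 tip ctr [586. 161.  70.] ring ctr [585.5 161.3 120. ]
rim top edge [574.41680686 163.49574988  90.        ] left/right [583.17207081 148.60326129  90.        ] [588.24721349 173.83147677  90.        ]
pred hole centre px [[346. 213.]]
```

>>> play_rows(
  steps=[1,0,4,0,0,1,0,4,0,0,1,0,4,0,0,1,0,4,0,0,1,0,4,0,0,1,0,0,0,0,1,0,0,0,0],
)

```text
time_s: 20.6
tool_pos: [585.0, 160.9, 154.0]
tool_rot: [-1.571, 0.0, -0.199]
force: [0.0, 0.9, -1.6]
opening: 21.6
```

```bash
python3 -c "
from h import *
togo([585.2,160.9,146],-.199)
p=camera('wrist');save(p,'w17');pickle.dump(p,open('w17.pkl','wb'))
a=p['frame'][165:265,260:380];cv2.imwrite('pics/w17d.png',cv2.resize(a,None,fx=6,fy=6,interpolation=cv2.INTER_CUBIC))
p=camera('side');save(p,'s17');pickle.dump(p,open('s17.pkl','wb'))
a=p['frame'][140:200,260:330];cv2.imwrite('pics/s17c.png',cv2.resize(a,None,fx=10,fy=10,interpolation=cv2.INTER_CUBIC))
"
```

```text
t 20.6 tcp [585.  160.9 154. ] rot [-1.5709e+00  2.0000e-04 -1.9910e-01] op 21.6 F [ 0.   0.9 -1.6]
shift tool xyz [0.2 8.  0.1] turn -0.01
```

View pics/w17d.png

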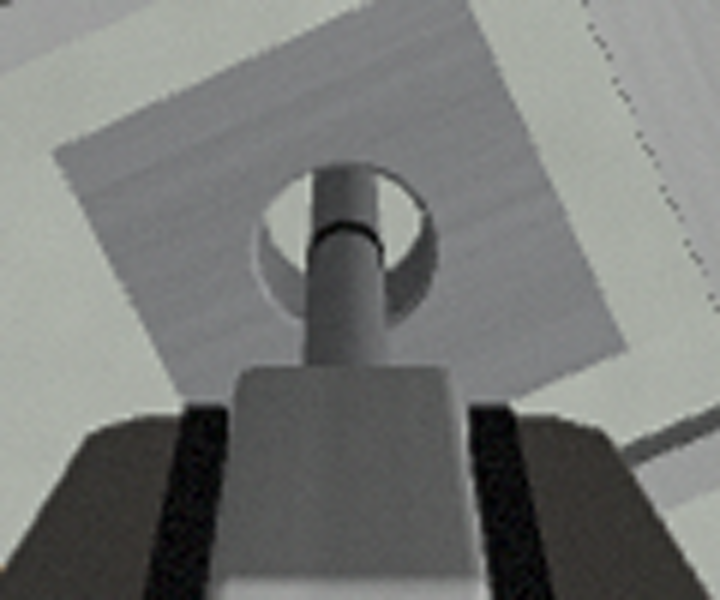

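View pics/s17c.png

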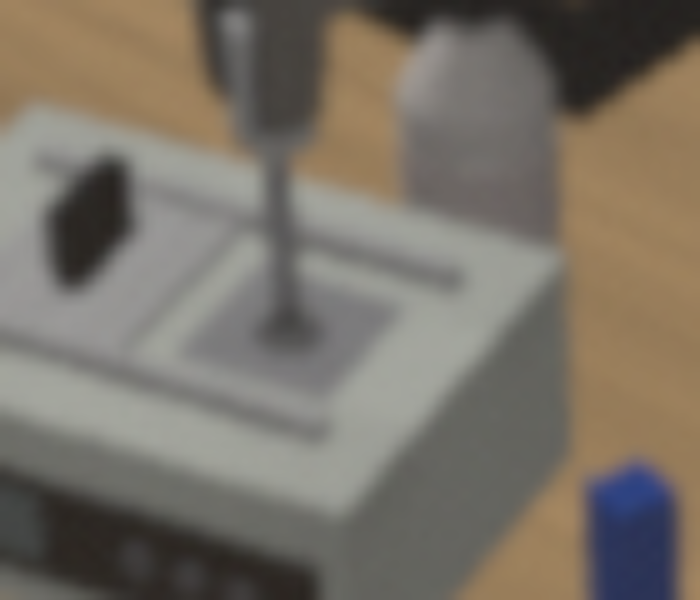

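>>> play_rows(
  steps=[1,0.5,4,0,0,1,0,4,0,0,1,0,0,0,0,1,0,0,0,0,1,0,0,0,0],
)

```text
time_s: 21.2
tool_pos: [585.5, 160.8, 146.1]
tool_rot: [-1.571, -0.0, -0.199]
force: [-0.5, 0.3, -1.0]
opening: 21.9
```

```bash
python3 -c "
from h import *
togo([585.2,160.9,146],-.199)
p=camera('wrist');save(p,'w18');pickle.dump(p,open('w18.pkl','wb'))
a=p['frame'][165:265,260:380];cv2.imwrite('pics/w18d.png',cv2.resize(a,None,fx=6,fy=6,interpolation=cv2.INTER_CUBIC))
p=camera('side');save(p,'s18');pickle.dump(p,open('s18.pkl','wb'))
a=p['frame'][140:200,260:330];cv2.imwrite('pics/s18c.png',cv2.resize(a,None,fx=10,fy=10,interpolation=cv2.INTER_CUBIC))
"
```

```text
t 21.2 tcp [585.5 160.8 146.1] rot [-1.5708 -0.     -0.1991] op 21.9 F [-0.5  0.3 -1. ]
shift tool xyz [-0.3  0.1  0. ] turn -0.01
```

View pics/w18d.png

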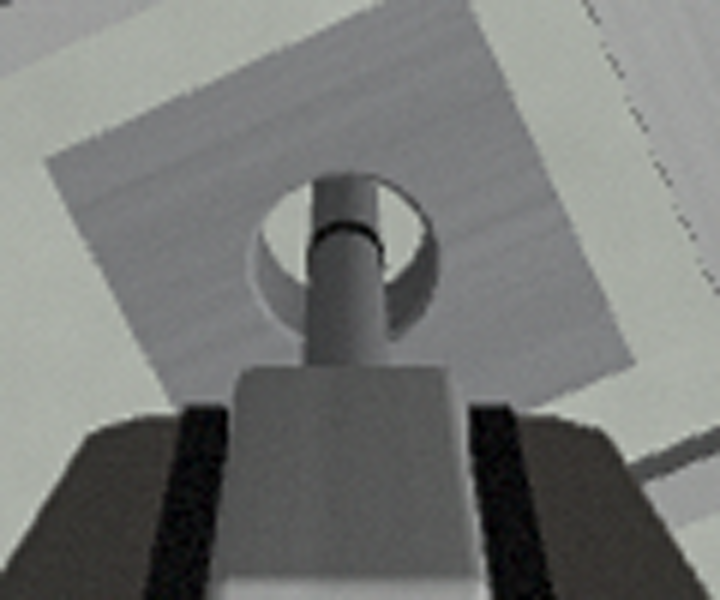

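View pics/s18c.png

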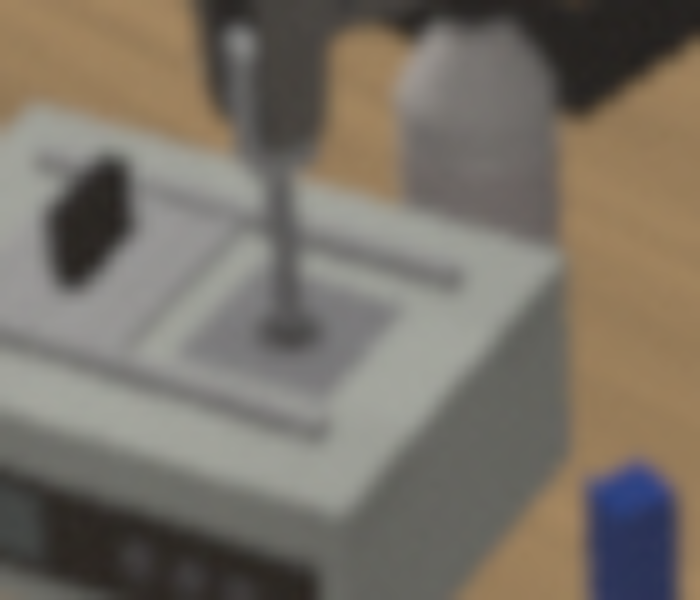

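```bash
python3 - <<'E'
from h import *
p=pickle.load(open('w18.pkl','rb'))
d=lambda a:np.array(a)/6+[260,165]-.5+.5/6
e=np.array([.980,-.199,0])
for z in (86,88,90,92): print(z,'ring ctr',(back(p,d((346,224)),z)+5*e).round(1))
cs=[d(v) for v in [(45,160),(473,0),(636,361)]];W=[back(p,v,90) for v in cs]
print('plate pts',np.round(W,1).tolist())
print('hole',((W[0]+W[2])/2).round(1), 'stem left/right edge vs rim', back(p,d((247,258)),90).round(1),back(p,d((440,258)),90).round(1),'rimtop',back(p,d((346,173)),90).round(1))
for i in range(3): print(get_state()['tool_pos'].round(2),abs(get_state()['joint_vel']).max().round(4))
E
```

```text
86 ring ctr [587.8 161.   86. ]
88 ring ctr [587.3 161.1  88. ]
90 ring ctr [586.7 161.2  90. ]
92 ring ctr [586.2 161.4  92. ]
plate pts [[565.3, 124.8, 90.0], [555.4, 184.4, 90.0], [608.7, 197.2, 90.0]]
hole [587. 161.  90.] stem left/right edge vs rim [583.8 148.2  90. ] [589.  173.7  90. ] rimtop [574.9 163.6  90. ]
[585.57 160.8  146.23] 0.0012
[585.57 160.8  146.23] 0.0012
[585.57 160.8  146.23] 0.0012
```

```bash
python3 - <<'E'
from h import *
p=pickle.load(open('w7.pkl','rb'));q=np.load('st.npy')
X=back(p,(357.5,186),95)-[q[0],q[1],0];y=-np.sin(q[2])*X[0]+np.cos(q[2])*X[1]
print('cover', y+45+35)
hand_in()
E
```

```text
cover 78.45098169455107
the job is handed in; nothing more can be done
```

I opened the cover, took the metal square-grip probe from the rack and lowered it into the guide hole. I handed in at about 21 s with the probe still held there; `hand_in()` gives no verdict.

**Last checks:**
- **Cover:** I slid it by its tab until it met the end stop at about 9 N. I measured 78 mm open in the image just after letting go, and the last side picture shows it still in place.
- **Probe in the hole:** The ring is level with the station top to about ±2 mm, and the stem is centred to about 0.5 mm. It measured under 0.5° from vertical just before it entered the hole.
- **Grip and motion:** The opening read 21.9 mm on the 22 mm grip, and the arm was at rest.
- **Contact:** I saw no sign in the force readings or pictures of the probe touching the station.
- **Other things:** I touched none of them, including the blue look-alikes, but I did not measure their positions again at the end.

**What disagreed:**
- **Fingertip height:** The fingertips sit about 20–25 mm above the reported tool position, so my first grasp closed on air above the tab. I went lower and gripped it on the second try. After that I set the probe's height from its known height in the rack and confirmed it by sight.
- **Camera positions:** The fixed cameras placed the station about 6 mm off in y compared with the wrist camera. I used the wrist camera, whose views agreed to within about 0.5 mm.
- **Probe height fit:** A fit to the wrist picture put the tip about 6 mm lower than the arm's own readings did. I used the arm's readings, which the final view of the ring supported.

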